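# Change the bobbin on the bench sander

## Robot

A 6-joint arm with a two-finger parallel gripper is mounted at the origin on the work surface. World frame = base frame: x ahead of the robot, y to its left, z up, the work surface at z = 0. Lengths are in m, angles in rad, forces in N, time in s.
With the tool pointing down it reaches from about 0.25 to 0.725 m from the base axis. Payload 4 kg.
Tool frame: the origin (TCP) lies at the very end of the fingers, on their centre line; the grasp point (between the pads) lies 19 mm behind it; z points along the fingers, y is the line along which they close (so a half turn about z gives the same grasp; the last joint's range is limited). The gripper opens to 85 mm and grips with 20 to 120 N. Pads are 22 mm wide; open, the fingers measure 114 mm over their backs; the gripper's body (76 mm by 85 mm) begins 54 mm behind the grasp point. The pads swing forward as they close: fully open they stand 13 mm farther back than shut.
Start: joints at [1.349, 0.241, 0.005, 1.335, 0, 1.571], TCP at [0.11, 0.488, 0.193] pointing down, gripper open.
Joint ranges: [-2.72, 2.72], [-1.05, 1.87], [-1.09, 1.28], [-1.99, 2.15], [-1.42, 1.44], [-3.14, 3.14]. Speed limits (rad/s): [2.79, 2.79, 3.14, 3.14, 3.14, 3.14].

## Interface

Orientations are given as a unit quaternion [x, y, z, w].
In Python, from workcell import monitor, viewer, job gives the robot as it stands.
- The arm moves only by the tool arm_command, never from a script. Its argument "increments" is a list of rows, each an object of numbers: "dx", "dy", "dz": the shift along the tool's x, y, z in cm; "wx", "wy", "wz": the turn, a rotation vector about the tool's x, y, z in rad; "grip": the finger opening in cm, from 0 to 8.54. In form: [{"dx": .., "dy": .., "dz": .., "wx": .., "wy": .., "wz": .., "grip": ..}, ...]. A call has 1 to 10 rows; each row is the pose to reach, as a shift and turn from the pose commanded when the call began, along the tool's axes at that moment; what a row does not reach only later rows make up. A row lasts 1/10 s, in which the tool goes at most 50 mm and 8.59 degrees, less where a joint would pass 70% of its speed; a pose out of reach is approached as far as the arm can. A call with a gripper value outside its range is refused whole. The fingers move at their own pace and stop on an object; the grip force is fixed at half the most. Time passes only in rows, so rows that repeat a pose let the fingers close. It gives the time, the measured TCP pose, the force, the opening and the grip force at its end, in the units of the state.
- monitor.get_obs(): the state, without advancing time (a new reading comes with each control period).
- viewer.camera(name): name is "scene" or "side" or "wrist"; returns (picture, depth): 480x640x3 uint8, red, green, blue; 480x640 float32, m along the optical axis (not along the pixel's ray), 0 where there is no reading.
- viewer.get_calibration(name): a dict with "fovy" (degrees; the focal length in pixels is half the picture's height over the tangent of half this angle, whatever the lens; pixels are square), "cx", "cy" (the principal point, pixels), "view" (4x4, takes a point from world to camera coordinates). Camera axes: x right, y up, looking along -z (the intrinsics and any distortion apply to the point x, -y, -z); pixel columns grow to the right and rows downward; lengths in m; the calibration is good to about 2 mm. A picture is of the moment at which its call begins: read the wrist's pose just before it. get_calibration takes no time and is no camera call; for the wrist camera it gives the pose at the moment of the call.
- job.job_done(): hands the job in; it is judged then, once.
The state is a dict: "clock": time; "joint_pos": joint angles; "joint_vel": joint speeds; "tau": joint torques, N m; "eef_pos": TCP position; "tool_rot": TCP orientation; "ft_force": force on the tool from outside, world axes, zero at the start; "ft_torque": the same for the moment, N m; "grip_width": finger opening in m; "grasp_force": force on a finger pad.
Only numpy, scipy, OpenCV 4.12 (cv2) and the standard library are available. Lean on these libraries where they do the work, as an engineer would, in place of code of your own. Each camera call takes 0.05 s, during which the arm holds its last target. There are 200 camera calls.

## Task

Change the bobbin on the sander: take the brass collar off the top of the spindle and put it aside, move the worn dark-grey bobbin over to the empty post of the wooden rack, then take the fresh rust-red bobbin of the same size from the rack and fit it to the spindle, and finally put the brass collar back on top of it, flange down, ready for me to do up the nut. Everything must sit fully home and upright; lower the bobbins onto spindle and post rather than letting them drop, and leave the slim blue bobbin, the nut, the spanner and the inlaid panel alone.

Things in the scene. Friction and masses are not known exactly. Their poses are not given: they have to be found in the camera images.
- sander: bobbin sander let into the bench and fixed: a bare-metal table 370 (x) by 290 (y), whose top is 25 above the bench, with the spindle upright in its middle in a round throat 65 wide with a flat black insert ring around it. Origin on the bench level under the spindle; z up. A fixed grey switch box 50 by 100 by 45 high adjoins the table's edge on -x, centred 210 in -x and 70 in -y of the spindle
- seat (a point): point on the spindle's axis at the top face of the fixed steel flange (44 in diameter) on which a bobbin stands, 8 below the sander's table top. z up along the spindle, which is 12.7 in diameter, does not turn, and rises 143 above this point; a bobbin fully home has its lower end here and its top 115 above
- spindle_tip (a point): top end of the spindle, 143 above the seat; the last 10 taper to 6.4 in diameter, so the spindle stands 28 out of a fitted bobbin, 12 out of the collar
- rack: fixed beech board 90 (x) by 270 (y) by 20 thick with three upright dowel posts in a row along its y, 95 apart; each is 10 in diameter and stands 70 above the board, tip tapered. Origin at the centre of its underside, on the bench
- post_a (a point): foot of the rack's -y end post, on the board's top face, on the post's axis. Empty at the start
- post_b (a point): foot of the rack's middle post, on the board's top face. At the start it holds the fresh or the slim bobbin
- post_c (a point): foot of the rack's +y end post, on the board's top face. At the start it holds the other of these two bobbins
- worn: a sanding bobbin: a plain upright rubber cylinder with an abrasive sleeve, worn dark grey, both end faces black, 115 tall, 50 in diameter, with a 15.6 bore right through. Origin at the centre of its lower end, z along the bore, up; both ends are alike. At the start it is fully home on the spindle under the collar; about 0.25 kg
- fresh: a sanding bobbin: a plain upright rubber cylinder with an abrasive sleeve, fresh rust-red, both end faces black, 115 tall, 50 in diameter, with a 15.6 bore right through. Origin at the centre of its lower end, z along the bore, up; both ends are alike. At the start it stands on a rack post; about 0.25 kg
- slim: a sanding bobbin: a plain upright rubber cylinder with an abrasive sleeve, blue, both end faces black, 115 tall, 30 in diameter, with a 15.6 bore right through. Origin at the centre of its lower end, z along the bore, up; both ends are alike. Stands on a rack post; leave it there
- collar: loose brass flanged collar, not threaded: below a flange 44 in diameter and 4 thick, on it a hub 28 in diameter and 12 high (to grip), 15.6 bore right through; about 85 g. Origin at the centre of the flange's underside, z up along the bore. At the start it lies flange down on top of the worn bobbin, around the spindle
- nut: loose steel hexagon nut, 22 across the corners, 10 high, lying on the sander's table near its +x edge, on the -y side; leave it there. Origin at the centre of its underside
- spanner: loose steel spanner 180 long on the bench beside the sander's -y edge; leave it there. Origin at its underside near the middle, x along it
- panel: loose dark inlaid wooden panel 110 (x) by 180 (y) by 16 on the bench beyond the rack; leave it there. Origin at the centre of its underside

How it is judged:
On the way, in this order (a step that is already met when the one before it is completed fails the run):
1. the collar is off the spindle (horizontal distance between collar and seat above 0.04 m), for 0.2 s.
2. the worn bobbin stands fully down on a rack post (((z of worn in the frame of post_a between -0.004 and 0.004 m and horizontal distance between worn and post_a below 0.006 m and angle between worn's own z axis and vertical below 0.06 rad) or (z of worn in the frame of post_b between -0.004 and 0.004 m and horizontal distance between worn and post_b below 0.006 m and angle between worn's own z axis and vertical below 0.06 rad) or (z of worn in the frame of post_c between -0.004 and 0.004 m and horizontal distance between worn and post_c below 0.006 m and angle between worn's own z axis and vertical below 0.06 rad))), for 0.2 s.
3. the fresh bobbin is fully home on the spindle, with no collar under it (z of fresh in the frame of seat between -0.003 and 0.003 m and horizontal distance between fresh and seat below 0.004 m and angle between fresh's own z axis and vertical below 0.06 rad), for 0.2 s.
At the end, for the whole second after the job is handed in: worn bobbin upright on any rack post (within 4 mm of full depth, 6 mm of its axis); fresh bobbin on the spindle seat and the collar flange down on top of it (each within 3 mm of full depth, 4 mm of the axis); all upright within 0.06 rad, at rest (all of step 3 and ((z of worn in the frame of post_a between -0.004 and 0.004 m and horizontal distance between worn and post_a below 0.006 m and angle between worn's own z axis and vertical below 0.06 rad) or (z of worn in the frame of post_b between -0.004 and 0.004 m and horizontal distance between worn and post_b below 0.006 m and angle between worn's own z axis and vertical below 0.06 rad) or (z of worn in the frame of post_c between -0.004 and 0.004 m and horizontal distance between worn and post_c below 0.006 m and angle between worn's own z axis and vertical below 0.06 rad)) and z of collar in the frame of seat between 0.112 and 0.118 m and horizontal distance between collar and seat below 0.004 m and angle between collar's own z axis and vertical below 0.06 rad and linear speed of each of worn, fresh, collar below 0.02 m/s); the robot touches nothing.
It fails at once if the slim bobbin, nut, spanner or panel moved by more than 25 mm (distance of any of slim, nut, spanner, panel from where it was at the start of the episode above 0.025 m).
It fails at once if the fresh bobbin dropped: faster than 0.8 m/s around the spindle (horizontal distance between fresh and seat below 0.008 m and z of fresh in the frame of seat below 0.13 m and linear speed of fresh above 0.8 m/s).
It fails at once if the worn bobbin dropped: faster than 0.8 m/s around a rack post ((horizontal distance between worn and post_a below 0.008 m or horizontal distance between worn and post_b below 0.008 m or horizontal distance between worn and post_c below 0.008 m) and z of worn in the frame of post_a below 0.06 m and linear speed of worn above 0.8 m/s).
It also fails if it takes over 72 s, if anything falls off the work surface, if the arm or the gripper's body presses on something with over 40 N, if the wrist force passes 120 N, or if a joint passes its speed limit or range.

## Working session

There is one attempt and no reset: what is moved stays moved. The work goes in short steps, Python scripts to look and compute and a tool call to move; the robot and the scene stay as the last step left them, time stands still between calls to the robot, and variables do not carry over. Pictures are saved under pics/ and viewed, at most 10 in all, crops included, and the job is handed in when it is done.

Besides the shell and the picture viewer there is one more tool, called after "Emit:" as name(argument=value, ...) on one line, values as JSON. arm_command: Moves the arm, as the interface text tells. Its arguments: {"type":"object","properties":{"increments":{"type":"array","items":{"type":"object","properties":{"dx":{"type":"number"},"dy":{"type":"number"},"dz":{"type":"number"},"wx":{"type":"number"},"wy":{"type":"number"},"wz":{"type":"number"},"grip":{"type":"number"}}}}},"required":["increments"]}

```bash
mkdir -p pics
python3 - <<'E'
from workcell import monitor, viewer, job
import cv2,numpy as np
print(monitor.get_obs())
for n in ("scene","side"):
    c=viewer.get_calibration(n); print(n,c)
    p,d=viewer.camera(n); cv2.imwrite(f"pics/{n}0.png",p[:,:,::-1]); np.savez(f"{n}0.npz",p=p,d=d,v=c["view"])
E
```

```text
{'clock': 0.0, 'joint_pos': array([ 1.34901904e+00,  2.41394873e-01,  3.74390075e-03,  1.33520392e+00,
       -3.87582958e-05,  1.57081146e+00]), 'joint_vel': array([ 0.00045915,  0.00025187,  0.00011446,  0.00164491, -0.00031753,
       -0.00134566]), 'tau': array([ 3.39191693e-04, -3.72318470e+01,  2.52406186e+01,  1.71496568e-02,
       -1.12904959e-04,  2.12413660e-06]), 'eef_pos': array([0.10984014, 0.48706527, 0.19212959]), 'tool_rot': array([ 1.10668976e-01,  9.93856789e-01, -1.02510460e-03, -9.46339455e-05]), 'ft_force': array([0.17060759, 0.60918766, 0.21463694]), 'ft_torque': array([-0.03569724, -0.04802441, -0.03393394]), 'grasp_force': 0.0, 'grip_width': 0.0855758727802961}
scene {'fovy': 47.498346896592274, 'cx': 329.8436871668425, 'cy': 243.79364031483266, 'view': array([[ 0.67265169,  0.73991947, -0.00767378, -0.39904879],
       [-0.63099339,  0.57898353,  0.51635784,  0.36616499],
       [ 0.38650621, -0.34248687,  0.85633854, -1.48725942],
       [ 0.        ,  0.        ,  0.        ,  1.        ]])}
side {'fovy': 55.2638444669169, 'cx': 315.3622405578093, 'cy': 240.61427389483976, 'view': array([[-0.98199398, -0.18822742, -0.01607061,  0.59448742],
       [ 0.12102789, -0.692159  ,  0.71152524, -0.16231079],
       [-0.14505198,  0.69676851,  0.70247674, -1.22167904],
       [ 0.        ,  0.        ,  0.        ,  1.        ]])}
```

View pics/scene0.png

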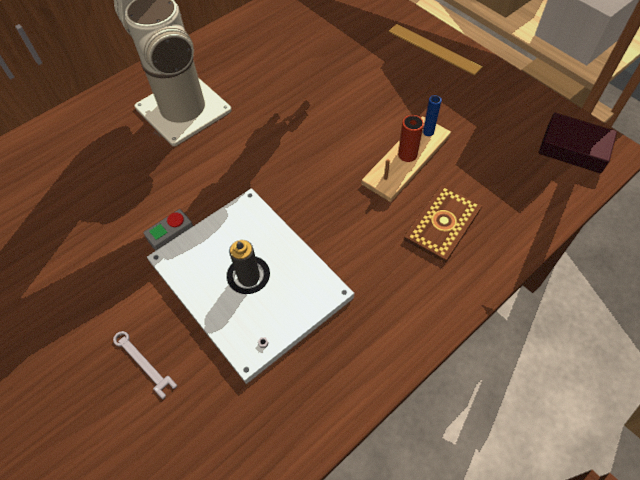

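View pics/side0.png

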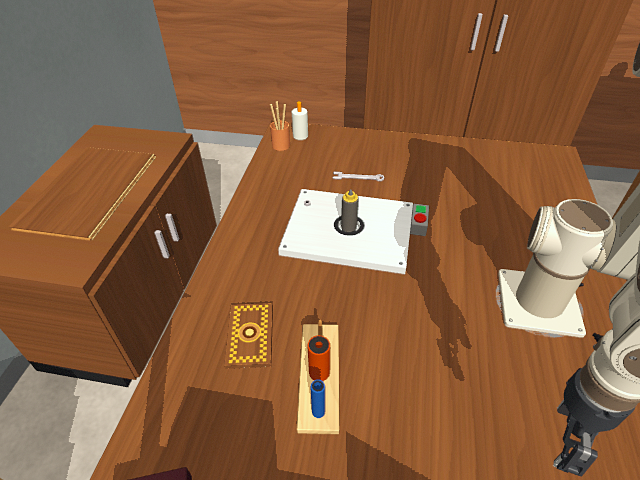

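```bash
cat > h.py <<'E'
import numpy as np,cv2
from scipy.optimize import least_squares
def K(c): return 240/np.tan(np.radians(c["fovy"])/2)
def ray(c,u,v):
    V=np.array(c["view"]);f=K(c);R=V[:3,:3]
    u=np.asarray(u,float);v=np.asarray(v,float)
    d=np.stack([(u-c["cx"])/f,-(v-c["cy"])/f,-np.ones_like(u)],-1)@R
    return -R.T@V[:3,3],d
def onplane(c,u,v,z):
    o,d=ray(c,u,v); return o+d*((z-o[2])/d[...,2])[...,None]
def cloud(c,m,dep):
    v,u=np.nonzero(m&(dep>0)); o,d=ray(c,u,v); return o+d*dep[v,u][:,None]
def proj(c,P):
    V=np.array(c["view"]);f=K(c);q=V[:3,:3]@np.asarray(P)+V[:3,3]
    return c["cx"]-f*q[0]/q[2],c["cy"]+f*q[1]/q[2]
def circ(xy,r):
    s=least_squares(lambda p:np.hypot(*(xy-p).T)-r,xy.mean(0)+0,loss="soft_l1",f_scale=.001); return s.x,np.sqrt(np.mean(s.fun**2))
E
python3 - <<'E'
from h import *
from workcell import viewer
for n in("scene","side"):
    c=viewer.get_calibration(n);z=np.load(n+"0.npz");p=z["p"];d=z["d"]
    hsv=cv2.cvtColor(p,cv2.COLOR_RGB2HSV);h,s,v=[hsv[:,:,i].astype(int) for i in range(3)]
    yy,xx=np.mgrid[:480,:640]
    def box(a,b,e,f):return (xx>=a)&(xx<b)&(yy>=e)&(yy<f)
    B={"scene":dict(sp=box(222,265,232,290),red=box(395,428,105,170),blue=box(420,445,90,140),tab=box(140,360,180,390)),
       "side":dict(sp=box(335,365,185,232),red=box(300,335,330,385),blue=box(305,330,375,422),tab=box(270,415,185,275))}[n]
    P=cloud(c,B["sp"],d);
    print(n,"z range sp",P[:,2].min(),P[:,2].max())
    q=P[(P[:,2]>.05)&(P[:,2]<.125)]; print("worn",len(q))
    for nm,r in(("red",.025),("blue",.015)):
        mm=B[nm]&(s>150)&((h<10)|(h>170) if nm=="red" else (h>100)&(h<130))
        Q=cloud(c,mm,d);Q=Q[(Q[:,2]>.035)&(Q[:,2]<.13)]
        o,_=ray(c,0,0);
        def fit(Q,r):
            s=least_squares(lambda p:np.hypot(*(Q[:,:2]-p).T)-r,Q[:,:2].mean(0)+(lambda w:r*w/np.linalg.norm(w))(Q[:,:2].mean(0)-o[:2]),loss="soft_l1",f_scale=.001);return s.x,np.std(s.fun)
        print(nm,len(Q),fit(Q,r))
    print("worn",fit(q,.025)); 
    q=P[(P[:,2]>.153)];print("tip",q.mean(0),len(q))
    q=P[(P[:,2]>.138)&(P[:,2]<.146)];print("hub",fit(q,.014),len(q))
    m=(B["tab"]&(v>120)&(s<60)).astype(np.uint8)
    cs,_=cv2.findContours(m,cv2.RETR_EXTERNAL,cv2.CHAIN_APPROX_NONE);k=max(cs,key=cv2.contourArea)[:,0]
    T=onplane(c,k[:,0],k[:,1],.025)[:,:2]
    print("table",cv2.minAreaRect((T*1000).astype(np.float32)))
    # rack board/post: beech
    m=(box(355,455,115,205) if n=="scene" else box(290,345,300,440))
    Q=cloud(c,m,d);b=Q[(abs(Q[:,2]-.02)<.003)]
    print("rack",cv2.minAreaRect((b[:,:2]*1000).astype(np.float32)))
    Q=cloud(c,m&(box(375,396,150,182) if n=="scene" else box(312,328,316,345)),d);b=Q[(Q[:,2]>.045)&(Q[:,2]<.095)]
    print("posta",np.round(np.median(b,0),4),len(b))
E
```

```text
scene z range sp 0.0031959020741472166 0.16309377027852767
worn 422
red 537 (array([0.53163734, 0.31798532]), np.float64(0.0040822141383291))
blue 301 (array([0.51655144, 0.41199504]), np.float64(0.002006435326917864))
worn (array([ 0.53304387, -0.18861013]), np.float64(0.0008952931626576362))
tip [ 0.53541209 -0.1896034   0.15753968] 26
hub (array([ 0.53394681, -0.18898741]), np.float64(0.003888750069376677)) 80
table ((533.9691162109375, -188.17991638183594), (292.45208740234375, 372.5030517578125), 88.4602279663086)
rack ((595.2808227539062, 326.85919189453125), (218.92140197753906, 273.8064270019531), 9.802734375)
posta [0.5496 0.2214 0.0694] 56
side z range sp -0.005307998967814087 0.1616124524938296
worn 317
red 260 (array([0.53504985, 0.31900707]), np.float64(0.0045234225064995645))
blue 291 (array([0.51973227, 0.41279357]), np.float64(0.002249618674903646))
worn (array([ 0.53631777, -0.18805605]), np.float64(0.0018071846049161927))
tip [ 0.5355777  -0.18419215  0.15663698] 10
hub (array([ 0.53797219, -0.18631888]), np.float64(0.004590915066905578)) 28
table ((531.9255981445312, -176.02809143066406), (312.9272766113281, 382.4031982421875), 88.46723937988281)
rack ((535.0023803710938, 319.6685791015625), (89.79591369628906, 272.25872802734375), 9.312456130981445)
posta [0.5494 0.229  0.0709] 49
```

Emit:
arm_command(increments=[{"dx": -5,"dy": -5,"dz": -2,"wz": 0.14,"grip": 7},{"dx": -10,"dy": -10,"dz": -4,"wz": 0.28,"grip": 7},{"dx": -15,"dy": -15,"dz": -6,"wz": 0.42,"grip": 7},{"dx": -20,"dy": -20,"dz": -8,"wz": 0.56,"grip": 7},{"dx": -25,"dy": -25,"dz": -10,"wz": 0.7,"grip": 7},{"dx": -30,"dy": -30,"dz": -11,"wz": 0.84,"grip": 7},{"dx": -35,"dy": -35,"dz": -11,"wz": 0.98,"grip": 7},{"dx": -40,"dy": -40,"dz": -11,"wz": 1.12,"grip": 7},{"dx": -45,"dy": -45,"dz": -11,"wz": 1.26,"grip": 7},{"dx": -50,"dy": -50,"dz": -11,"wz": 1.349,"grip": 7}])

```text
validation failed for argument at $.in...
```

Emit:
arm_command(increments=[{"dx": -3.0,"dy": -3.0,"dz": -1.5,"wx": 0.0,"wy": 0.0,"wz": 0.14,"grip": 7.0}])

```text
clock: 0.2
eef_pos: [0.1312, 0.4528, 0.2051]
tool_rot: [0.179, 0.984, -0.002, -0.001]
ft_force: [0.2, -0.0, -0.3]
grip_width: 0.0732
grasp_force: 0.0
```

Emit:
arm_command(increments=[{"dx": -3.6,"dy": -2.8,"dz": -1.0,"wx": 0.0,"wy": 0.0,"wz": 0.13,"grip": 7.0},{"dx": -7.2,"dy": -5.6,"dz": -2.0,"wx": 0.0,"wy": 0.0,"wz": 0.26,"grip": 7.0},{"dx": -10.8,"dy": -8.4,"dz": -3.0,"wx": 0.0,"wy": 0.0,"wz": 0.39,"grip": 7.0},{"dx": -14.4,"dy": -11.2,"dz": -4.0,"wx": 0.0,"wy": 0.0,"wz": 0.52,"grip": 7.0},{"dx": -18.0,"dy": -14.0,"dz": -5.0,"wx": 0.0,"wy": 0.0,"wz": 0.65,"grip": 7.0},{"dx": -21.6,"dy": -16.8,"dz": -6.0,"wx": 0.0,"wy": 0.0,"wz": 0.78,"grip": 7.0},{"dx": -25.2,"dy": -19.6,"dz": -7.0,"wx": 0.0,"wy": 0.0,"wz": 0.91,"grip": 7.0},{"dx": -28.8,"dy": -22.4,"dz": -8.0,"wx": 0.0,"wy": 0.0,"wz": 1.04,"grip": 7.0},{"dx": -32.4,"dy": -25.2,"dz": -9.0,"wx": 0.0,"wy": 0.0,"wz": 1.17,"grip": 7.0},{"dx": -36.0,"dy": -27.5,"dz": -9.5,"wx": 0.0,"wy": 0.0,"wz": 1.209,"grip": 7.0}])

```text
clock: 1.2
eef_pos: [0.3725, 0.0653, 0.3038]
tool_rot: [0.708, 0.706, 0.0, 0.0]
ft_force: [1.1, 0.9, 0.3]
grip_width: 0.0702
grasp_force: 0.0
```

Emit:
arm_command(increments=[{"dx": -4.0,"dy": 2.5,"dz": 0.0,"wx": 0.0,"wy": 0.0,"wz": 0.0,"grip": 7.0},{"dx": -8.0,"dy": 5.0,"dz": 0.0,"wx": 0.0,"wy": 0.0,"wz": 0.0,"grip": 7.0},{"dx": -12.0,"dy": 7.5,"dz": 0.0,"wx": 0.0,"wy": 0.0,"wz": 0.0,"grip": 7.0},{"dx": -16.0,"dy": 10.0,"dz": 0.0,"wx": 0.0,"wy": 0.0,"wz": 0.0,"grip": 7.0},{"dx": -20.0,"dy": 12.5,"dz": 0.0,"wx": 0.0,"wy": 0.0,"wz": 0.0,"grip": 7.0},{"dx": -23.5,"dy": 15.0,"dz": 0.0,"wx": 0.0,"wy": 0.0,"wz": 0.0,"grip": 7.0},{"dx": -25.7,"dy": 16.5,"dz": 0.0,"wx": 0.0,"wy": 0.0,"wz": 0.0,"grip": 7.0},{"dx": -25.7,"dy": 16.5,"dz": 0.0,"wx": 0.0,"wy": 0.0,"wz": 0.0,"grip": 7.0}])

```text
clock: 2.0
eef_pos: [0.5379, -0.1927, 0.3004]
tool_rot: [0.708, 0.706, -0.001, -0.001]
ft_force: [-0.0, -0.4, 0.1]
grip_width: 0.0698
grasp_force: 0.0
```

Run:
```python
from h import *
from workcell import viewer,monitor
o=monitor.get_obs();c=viewer.get_calibration("wrist");p,d=viewer.camera("wrist")
print(o["eef_pos"],c,proj(c,[.535,-.1885,.132]))
np.savez("w1.npz",p=p,d=d);cv2.imwrite("pics/w1.png",p[:,:,::-1])
```

```text
[ 0.53792076 -0.19269203  0.30037086] {'fovy': 60.328288380654804, 'cx': 322.1654685349029, 'cy': 240.74006756277757, 'view': array([[ 0.99998675, -0.00367924, -0.003601  , -0.53708524],
       [ 0.00230919,  0.94570994, -0.32500365,  0.25856701],
       [ 0.00460126,  0.32499103,  0.94570591, -0.42250054],
       [ 0.        ,  0.        ,  0.        ,  1.        ]])} (np.float64(319.9943560888618), np.float64(195.98188435073052))
```

View pics/w1.png

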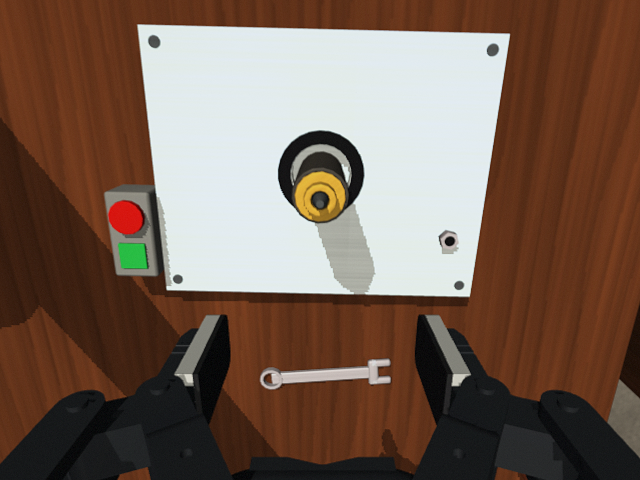

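```bash
cat >> h.py <<'E'
def masks(p):
    hsv=cv2.cvtColor(p,cv2.COLOR_RGB2HSV);h,s,v=[hsv[:,:,i].astype(int) for i in range(3)]
    return h,s,v
def biggest(m):
    cs,_=cv2.findContours(m.astype(np.uint8),cv2.RETR_EXTERNAL,cv2.CHAIN_APPROX_NONE)
    return max(cs,key=cv2.contourArea)[:,0]
E
python3 - <<'E'
from h import *
from workcell import viewer
c=viewer.get_calibration("wrist");z=np.load("w1.npz");p=z["p"];d=z["d"];h,s,v=masks(p)
yy,xx=np.mgrid[:480,:640];roi=(xx>265)&(xx<375)&(yy>120)&(yy<230)
br=roi&(h>15)&(h<30)&(s>120)&(v>100)
k=biggest(br);T=onplane(c,k[:,0],k[:,1],.136)[:,:2];print("flange",circ(T,.022),cv2.minEnclosingCircle((T*1e3).astype(np.float32)))
P=cloud(c,roi,d)
for a,b in((.14,.15),(.152,.165),(.134,.139)):
    q=P[(P[:,2]>a)&(P[:,2]<b)];print(a,len(q),np.median(q,0),(q.min(0)+q.max(0))/2)
# insert ring outer against table
k=biggest(roi&~((v>150)&(s<60)));k=k[k[:,1]<185];T=onplane(c,k[:,0],k[:,1],.025)[:,:2]
def f3(T):
    s=least_squares(lambda q:np.hypot(T[:,0]-q[0],T[:,1]-q[1])-q[2],[*T.mean(0),.04],loss="soft_l1",f_scale=.001);return s.x
print("ring",f3(T))
# tip
m=roi&(v<110)&(abs(xx-320)<14)&(abs(yy-200)<14);k=biggest(m);print(cv2.minEnclosingCircle(k));e=cv2.minEnclosingCircle(k)[0];print("tip",onplane(c,*e,.158))
w=(v>150)&(s<60)&(xx>130)&(xx<515)&(yy<300);k=biggest(w);T=onplane(c,k[:,0],k[:,1],.025)[:,:2];print(cv2.minAreaRect((T*1e3).astype(np.float32)))
E
```

```text
flange (array([ 0.53379071, -0.18632225]), np.float64(0.0006009123467205241)) ((533.7951049804688, -186.41807556152344), 22.01136016845703)
0.14 656 [ 0.53431095 -0.18398833  0.14849245] [ 0.53429664 -0.18627231  0.14499983]
0.152 164 [ 0.53437225 -0.1852495   0.15781511] [ 0.53430607 -0.1866099   0.15723135]
0.134 1111 [ 0.53422456 -0.18223158  0.1368328 ] [ 0.53453035 -0.1867669   0.13650578]
ring [ 0.53382982 -0.18662746  0.04724142]
((319.80950927734375, 200.11904907226562), 9.436761856079102)
tip [ 0.53420844 -0.18436264  0.158     ]
((533.769287109375, -186.52752685546875), (291.10546875, 371.63885498046875), 88.58021545410156)
```

Emit:
arm_command(increments=[{"dx": 0.6,"dy": -0.4,"dz": 4.0,"wx": 0.0,"wy": 0.0,"wz": 0.0,"grip": 6.0},{"dx": 0.6,"dy": -0.4,"dz": 8.0,"wx": 0.0,"wy": 0.0,"wz": 0.0,"grip": 6.0},{"dx": 0.6,"dy": -0.4,"dz": 12.0,"wx": 0.0,"wy": 0.0,"wz": 0.0,"grip": 6.0},{"dx": 0.6,"dy": -0.4,"dz": 14.5,"wx": 0.0,"wy": 0.0,"wz": 0.0,"grip": 6.0},{"dx": 0.6,"dy": -0.4,"dz": 16.2,"wx": 0.0,"wy": 0.0,"wz": 0.0,"grip": 6.0},{"dx": 0.6,"dy": -0.4,"dz": 16.2,"wx": 0.0,"wy": 0.0,"wz": 0.0,"grip": 6.0},{"dx": 0.6,"dy": -0.4,"dz": 16.2,"wx": 0.0,"wy": 0.0,"wz": 0.0,"grip": 4.0},{"dx": 0.6,"dy": -0.4,"dz": 16.2,"wx": 0.0,"wy": 0.0,"wz": 0.0,"grip": 4.0}])

```text
clock: 2.85
eef_pos: [0.5339, -0.1836, 0.1428]
tool_rot: [0.707, 0.707, 0.001, 0.001]
ft_force: [0.1, -0.0, 1.1]
grip_width: 0.0397
grasp_force: 0.0
```

Emit:
arm_command(increments=[{"dx": -0.3,"dy": 0.0,"dz": 0.4,"wx": 0.0,"wy": 0.0,"wz": 0.0,"grip": 4.0},{"dx": -0.3,"dy": 0.0,"dz": 0.4,"wx": 0.0,"wy": 0.0,"wz": 0.0,"grip": 4.0},{"dx": -0.3,"dy": 0.0,"dz": 0.4,"wx": 0.0,"wy": 0.0,"wz": 0.0,"grip": 4.0}])

```text
clock: 3.15
eef_pos: [0.5331, -0.1869, 0.1373]
tool_rot: [0.707, 0.707, 0.0, 0.0]
ft_force: [0.1, 0.3, 0.0]
grip_width: 0.0404
grasp_force: 0.0
```

Run:
```python
from h import *
from workcell import viewer,monitor
o=monitor.get_obs();c=viewer.get_calibration("wrist");p,d=viewer.camera("wrist")
print(o["eef_pos"],o["ft_force"],proj(c,[.534,-.1868,.148]))
np.savez("w2.npz",p=p,d=d);cv2.imwrite("pics/w2.png",p[:,:,::-1])
```

```text
[ 0.53313095 -0.18693563  0.13732874] [0.12701719 0.33724842 0.04210983] (np.float64(325.0646938591212), np.float64(291.9281938681186))
```

View pics/w2.png

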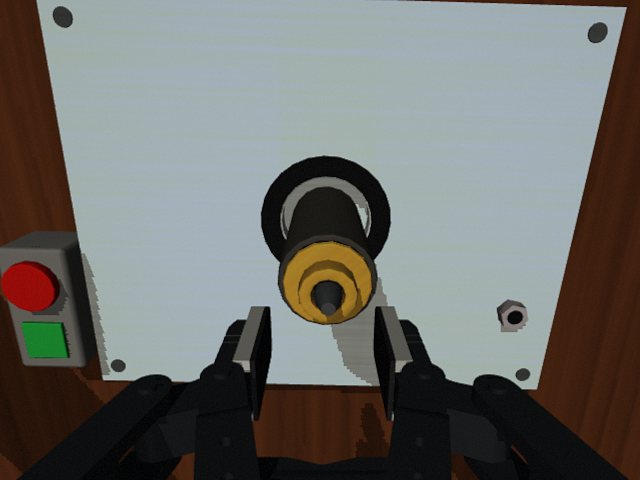

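Run:
```python
from h import *
from workcell import viewer
c=viewer.get_calibration("wrist");z=np.load("w2.npz");d=z["d"]
yy,xx=np.mgrid[:480,:640]
for a,b in((232,272),(375,412)):
    P=cloud(c,(xx>a)&(xx<b)&(yy>300)&(yy<375),d);P=P[P[:,2]>.12]
    print(len(P),P.min(0),P.max(0),np.percentile(P,[2,98],axis=0))
P=cloud(c,(xx>275)&(xx<380)&(yy>240)&(yy<325),d);q=P[(P[:,2]>.146)&(P[:,2]<.15)];print(np.median(q,0),(q.min(0)+q.max(0))/2)
q=P[(P[:,2]>.134)&(P[:,2]<.138)];print((q.min(0)+q.max(0))/2)
print(c["cx"], [proj(c,[.5331,-.1869,zz]) for zz in (.137,.145,.155)])
```

```text
2396 [ 0.50018183 -0.1979254   0.17702975] [ 0.51306382 -0.1741417   0.2237018 ] [[ 0.50196548 -0.19474043  0.18033042]
 [ 0.5129163  -0.17505211  0.22123158]]
2256 [ 0.5525442  -0.19854614  0.17969221] [ 0.56508161 -0.1741159   0.22392206] [[ 0.55266436 -0.19331893  0.18226615]
 [ 0.56336273 -0.17507663  0.22111312]]
[ 0.53527517 -0.1856976   0.14801184] [ 0.5353625  -0.18807784  0.1480002 ]
[ 0.53525256 -0.18866561  0.13599018]
322.1654685349029 [(np.float64(323.0835273027949), np.float64(282.1414556194193)), (np.float64(323.1158350143388), np.float64(289.40120836033526)), (np.float64(323.1600001334164), np.float64(299.32539763143984))]
```

Run:
```python
from h import *
from workcell import viewer
for n in("scene","side"):
    c=viewer.get_calibration(n);p,d=viewer.camera(n);u,v=proj(c,[.534,-.187,.16]);u,v=int(u),int(v);print(n,u,v,[proj(c,[.533,-.187,q]) for q in(.137,.178)])
    q=p[v-60:v+60,u-60:u+60,::-1];q=cv2.resize(q,(480,480),interpolation=cv2.INTER_NEAREST)
    globals()[n]=q
cv2.imwrite("pics/z3.png",np.hstack([scene,side])[:, :].copy() if 0 else cv2.resize(np.hstack([scene,side]),(800,400)))
```

```text
scene 239 241 [(np.float64(240.605975009873), np.float64(247.60402866588606)), (np.float64(237.50228513949259), np.float64(236.88439616040074))]
side 351 189 [(np.float64(351.1574313231328), np.float64(196.211477506322)), (np.float64(351.71628493276893), np.float64(184.97650546678662))]
```

View pics/z3.png

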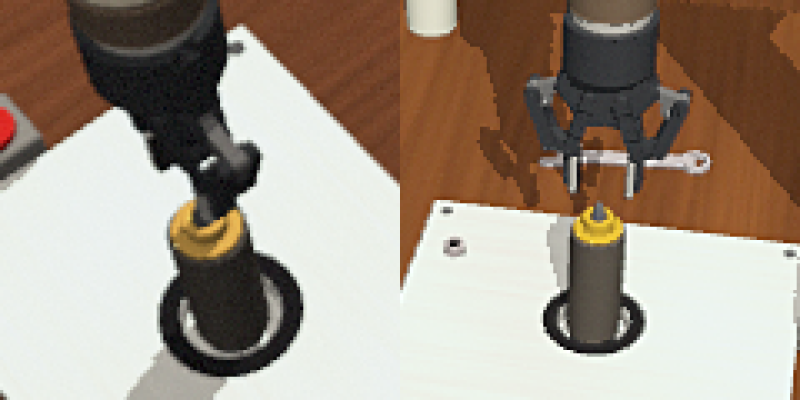

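Run:
```python
from h import *
c={'fovy': 60.328288380654804, 'cx': 322.1654685349029, 'cy': 240.74006756277757, 'view': np.array([[ 0.99998675, -0.00367924, -0.003601  , -0.53708524],
       [ 0.00230919,  0.94570994, -0.32500365,  0.25856701],
       [ 0.00460126,  0.32499103,  0.94570591, -0.42250054],
       [ 0.        ,  0.        ,  0.        ,  1.        ]])}
d=np.load("w1.npz")["d"];yy,xx=np.mgrid[:480,:640]
P=cloud(c,(xx>185)&(xx<228)&(yy>312)&(yy<378),d);P=P[P[:,2]>.2]
print(np.percentile(P,[1,50,99],axis=0), -c["view"][:3,:3].T@c["view"][:3,3])
from workcell import viewer,monitor
c=viewer.get_calibration("wrist");V=c["view"];print(-V[:3,:3].T@V[:3,3],monitor.get_obs()["eef_pos"],monitor.get_obs()["joint_pos"])
```

```text
[[ 0.49156075 -0.20162961  0.34949084]
 [ 0.50227126 -0.18262988  0.36533235]
 [ 0.50316087 -0.18116996  0.38460647]] [ 0.53842508 -0.10919657  0.48166244]
[ 0.53271016 -0.10326647  0.31840094] [ 0.53307373 -0.1868215   0.13714849] [-3.37122188e-01  3.96822468e-01  7.73796915e-02  1.25113754e+00
  6.08669614e-05  1.23384322e+00]
```

Emit:
arm_command(increments=[{"dx": -0.1,"dy": 0.1,"dz": 1.5,"wx": 0.0,"wy": 0.0,"wz": 0.0,"grip": 4.0},{"dx": -0.1,"dy": 0.1,"dz": 3.0,"wx": 0.0,"wy": 0.0,"wz": 0.0,"grip": 4.0},{"dx": -0.1,"dy": 0.1,"dz": 3.8,"wx": 0.0,"wy": 0.0,"wz": 0.0,"grip": 4.0},{"dx": -0.1,"dy": 0.1,"dz": 3.8,"wx": 0.0,"wy": 0.0,"wz": 0.0,"grip": 4.0},{"dx": -0.1,"dy": 0.1,"dz": 3.8,"wx": 0.0,"wy": 0.0,"wz": 0.0,"grip": 4.0}])

```text
clock: 3.8
eef_pos: [0.5342, -0.1878, 0.0993]
tool_rot: [0.707, 0.707, 0.0, 0.0]
ft_force: [0.5, -0.7, 0.0]
grip_width: 0.0404
grasp_force: 0.0
```

Emit:
arm_command(increments=[{"dx": 0.0,"dy": 0.0,"dz": 0.0,"wx": 0.0,"wy": 0.0,"wz": 0.0,"grip": 2.0},{"dx": 0.0,"dy": 0.0,"dz": 0.0,"wx": 0.0,"wy": 0.0,"wz": 0.0,"grip": 2.0},{"dx": 0.0,"dy": 0.0,"dz": 0.0,"wx": 0.0,"wy": 0.0,"wz": 0.0,"grip": 2.0},{"dx": 0.0,"dy": 0.0,"dz": 0.0,"wx": 0.0,"wy": 0.0,"wz": 0.0,"grip": 2.0},{"dx": 0.0,"dy": 0.0,"dz": 0.0,"wx": 0.0,"wy": 0.0,"wz": 0.0,"grip": 2.0}])

```text
clock: 4.3
eef_pos: [0.535, -0.188, 0.1002]
tool_rot: [0.707, 0.707, 0.001, 0.001]
ft_force: [0.3, -0.0, 5.0]
grip_width: 0.0246
grasp_force: 59.5
```

Emit:
arm_command(increments=[{"dx": 0.0,"dy": 0.0,"dz": -1.0,"wx": 0.0,"wy": 0.0,"wz": 0.0,"grip": 2.0},{"dx": 0.0,"dy": 0.0,"dz": -2.5,"wx": 0.0,"wy": 0.0,"wz": 0.0,"grip": 2.0},{"dx": 0.0,"dy": 0.0,"dz": -4.0,"wx": 0.0,"wy": 0.0,"wz": 0.0,"grip": 2.0},{"dx": 0.0,"dy": 0.0,"dz": -5.0,"wx": 0.0,"wy": 0.0,"wz": 0.0,"grip": 2.0},{"dx": 0.0,"dy": 0.0,"dz": -5.0,"wx": 0.0,"wy": 0.0,"wz": 0.0,"grip": 2.0},{"dx": 0.0,"dy": 0.0,"dz": -5.0,"wx": 0.0,"wy": 0.0,"wz": 0.0,"grip": 2.0}])

```text
clock: 4.9
eef_pos: [0.5337, -0.1876, 0.1487]
tool_rot: [0.707, 0.707, -0.0, -0.0]
ft_force: [0.4, 0.4, -0.3]
grip_width: 0.0245
grasp_force: 59.6
```

Run:
```python
from h import *
from workcell import viewer,monitor
o=monitor.get_obs();c=viewer.get_calibration("wrist");p,d=viewer.camera("wrist")
print(o["eef_pos"],o["ft_force"],o["grip_width"])
np.savez("w4.npz",p=p,d=d,v=c["view"]);cv2.imwrite("pics/w4.png",p[:,:,::-1])
```

```text
[ 0.53365366 -0.18763341  0.14867308] [ 0.35203107  0.40203627 -0.34909602] 0.024530757634352363
```

View pics/w4.png

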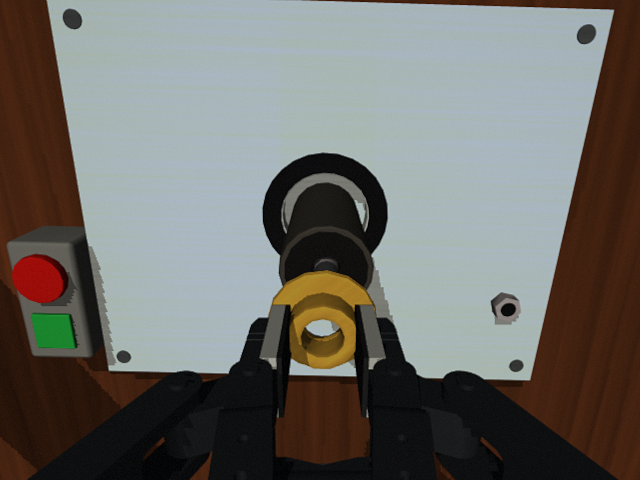

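Emit:
arm_command(increments=[{"dx": 2.2,"dy": -3.8,"dz": 0.0,"wx": 0.0,"wy": 0.0,"wz": 0.0,"grip": 2.0},{"dx": 4.5,"dy": -7.6,"dz": 0.0,"wx": 0.0,"wy": 0.0,"wz": 0.0,"grip": 2.0},{"dx": 6.8,"dy": -11.4,"dz": 0.0,"wx": 0.0,"wy": 0.0,"wz": 0.0,"grip": 2.0},{"dx": 6.8,"dy": -11.4,"dz": 4.0,"wx": 0.0,"wy": 0.0,"wz": 0.0,"grip": 2.0},{"dx": 6.8,"dy": -11.4,"dz": 8.0,"wx": 0.0,"wy": 0.0,"wz": 0.0,"grip": 2.0},{"dx": 6.8,"dy": -11.4,"dz": 12.0,"wx": 0.0,"wy": 0.0,"wz": 0.0,"grip": 2.0},{"dx": 6.8,"dy": -11.4,"dz": 14.0,"wx": 0.0,"wy": 0.0,"wz": 0.0,"grip": 2.0},{"dx": 6.8,"dy": -11.4,"dz": 15.0,"wx": 0.0,"wy": 0.0,"wz": 0.0,"grip": 2.0},{"dx": 6.8,"dy": -11.4,"dz": 15.4,"wx": 0.0,"wy": 0.0,"wz": 0.0,"grip": 2.0},{"dx": 6.8,"dy": -11.4,"dz": 15.4,"wx": 0.0,"wy": 0.0,"wz": 0.0,"grip": 2.0}])

```text
clock: 5.95
eef_pos: [0.4202, -0.1198, -0.0049]
tool_rot: [0.707, 0.707, -0.0, -0.0]
ft_force: [0.4, -0.4, -1.0]
grip_width: 0.0245
grasp_force: 59.6
```

Emit:
arm_command(increments=[{"dx": 0.0,"dy": 0.0,"dz": 0.2,"wx": 0.0,"wy": 0.0,"wz": 0.0,"grip": 2.0},{"dx": 0.0,"dy": 0.0,"dz": 0.2,"wx": 0.0,"wy": 0.0,"wz": 0.0,"grip": 2.0},{"dx": 0.0,"dy": 0.0,"dz": 0.2,"wx": 0.0,"wy": 0.0,"wz": 0.0,"grip": 4.0},{"dx": 0.0,"dy": 0.0,"dz": 0.2,"wx": 0.0,"wy": 0.0,"wz": 0.0,"grip": 4.0},{"dx": 0.0,"dy": 0.0,"dz": 0.2,"wx": 0.0,"wy": 0.0,"wz": 0.0,"grip": 4.0}])

```text
clock: 6.45
eef_pos: [0.4204, -0.1198, -0.0066]
tool_rot: [0.707, 0.707, 0.0, 0.0]
ft_force: [1.0, 1.1, -0.3]
grip_width: 0.0401
grasp_force: 0.0
```

```bash
cat > look.py <<'E'
from h import *
from workcell import viewer,monitor
import sys
def look(n):
    o=monitor.get_obs();c=viewer.get_calibration("wrist");p,d=viewer.camera("wrist")
    cv2.imwrite(f"pics/{n}.png",p[:,:,::-1]);np.savez(n+".npz",p=p,d=d,v=c["view"])
    print(o["eef_pos"],np.round(o["ft_force"],1),o["grip_width"]);return c,p,d
E
python3 - <<'E'
from look import *
c,p,d=look("w5");h,s,v=masks(p)
m=(h>15)&(h<30)&(s>120)&(v>100);k=biggest(m);P=cloud(c,m,d)
print(k.min(0),k.max(0),np.percentile(P,[1,50,99],axis=0))
P=P[(P[:,2]>.038)];print(len(P),(P.min(0)+P.max(0))/2)
E
```

```text
[ 0.42040408 -0.1198482  -0.00657597] [ 1.   1.1 -0.3] 0.04006492091616117
[271 271] [374 368] [[ 0.40055895 -0.13599183  0.02753904]
 [ 0.42022512 -0.11393394  0.03014062]
 [ 0.43981078 -0.09995534  0.04227467]]
2584 [ 0.42019917 -0.12039615  0.04061371]
```

Emit:
arm_command(increments=[{"dx": 0.0,"dy": 0.0,"dz": -2.0,"wx": 0.0,"wy": 0.0,"wz": 0.0,"grip": 4.0},{"dx": 0.0,"dy": 0.0,"dz": -6.0,"wx": 0.0,"wy": 0.0,"wz": 0.0,"grip": 7.0},{"dx": 0.0,"dy": 0.0,"dz": -10.5,"wx": 0.0,"wy": 0.0,"wz": 0.0,"grip": 7.0},{"dx": 0.0,"dy": 0.0,"dz": -15.0,"wx": 0.0,"wy": 0.0,"wz": 0.0,"grip": 7.0},{"dx": -2.0,"dy": 3.0,"dz": -18.0,"wx": 0.0,"wy": 0.0,"wz": 0.0,"grip": 7.0},{"dx": -4.0,"dy": 7.0,"dz": -19.0,"wx": 0.0,"wy": 0.0,"wz": 0.0,"grip": 7.0},{"dx": -6.8,"dy": 11.4,"dz": -19.0,"wx": 0.0,"wy": 0.0,"wz": 0.0,"grip": 7.0},{"dx": -6.8,"dy": 11.4,"dz": -16.0,"wx": 0.0,"wy": 0.0,"wz": 0.0,"grip": 7.0},{"dx": -6.8,"dy": 11.4,"dz": -12.0,"wx": 0.0,"wy": 0.0,"wz": 0.0,"grip": 7.0},{"dx": -6.8,"dy": 11.4,"dz": -10.0,"wx": 0.0,"wy": 0.0,"wz": 0.0,"grip": 7.0}])

```text
clock: 7.5
eef_pos: [0.5323, -0.1873, 0.0893]
tool_rot: [0.707, 0.707, -0.001, -0.002]
ft_force: [-0.1, -0.3, -0.4]
grip_width: 0.07
grasp_force: 0.0
```

Run:
```python
from look import *
c,p,d=look("w6")
u,v=map(int,proj(c,[.5345,-.1875,.145]));yy,xx=np.mgrid[:480,:640]
P=cloud(c,(abs(xx-u)<80)&(abs(yy-v)<80),d);q=P[(abs(P[:,2]-.132)<.002)];print(u,v,len(q),(np.percentile(q,1,axis=0)+np.percentile(q,99,axis=0))/2,np.ptp(q,axis=0))
q=P[(abs(P[:,2]-.147)<.015)&(P[:,2]>.137)&(np.hypot(P[:,0]-.5345,P[:,1]+.187)<.012)];print(len(q),q.min(0),q.max(0))
```

```text
[ 0.5322508  -0.18730275  0.08925822] [-0.1 -0.3 -0.4] 0.07002769491774963
328 349 9276 [ 0.53523326 -0.18741033  0.13204899] [0.04963626 0.04956895 0.00399659]
1843 [ 0.52885576 -0.19259397  0.13702286] [ 0.54162939 -0.18144405  0.16170939]
```

Emit:
arm_command(increments=[{"dx": 0.0,"dy": 0.2,"dz": 1.5,"wx": 0.0,"wy": 0.0,"wz": 0.0,"grip": 7.0},{"dx": 0.0,"dy": 0.2,"dz": 3.4,"wx": 0.0,"wy": 0.0,"wz": 0.0,"grip": 7.0},{"dx": 0.0,"dy": 0.2,"dz": 3.4,"wx": 0.0,"wy": 0.0,"wz": 0.0,"grip": 7.0},{"dx": 0.0,"dy": 0.2,"dz": 3.4,"wx": 0.0,"wy": 0.0,"wz": 0.0,"grip": 5.5},{"dx": 0.0,"dy": 0.2,"dz": 3.4,"wx": 0.0,"wy": 0.0,"wz": 0.0,"grip": 4.0},{"dx": 0.0,"dy": 0.2,"dz": 3.4,"wx": 0.0,"wy": 0.0,"wz": 0.0,"grip": 4.0},{"dx": 0.0,"dy": 0.2,"dz": 3.4,"wx": 0.0,"wy": 0.0,"wz": 0.0,"grip": 4.0},{"dx": 0.0,"dy": 0.2,"dz": 3.4,"wx": 0.0,"wy": 0.0,"wz": 0.0,"grip": 4.0}])

```text
clock: 8.35
eef_pos: [0.5369, -0.1881, 0.0605]
tool_rot: [0.707, 0.707, 0.001, 0.001]
ft_force: [-0.4, -0.4, 6.1]
grip_width: 0.0481
grasp_force: 62.9
```

Emit:
arm_command(increments=[{"dx": 0.0,"dy": 0.0,"dz": -1.0,"wx": 0.0,"wy": 0.0,"wz": 0.0,"grip": 4.0},{"dx": 0.0,"dy": 0.0,"dz": -3.0,"wx": 0.0,"wy": 0.0,"wz": 0.0,"grip": 4.0},{"dx": 0.0,"dy": 0.0,"dz": -6.0,"wx": 0.0,"wy": 0.0,"wz": 0.0,"grip": 4.0},{"dx": 0.0,"dy": 0.0,"dz": -9.0,"wx": 0.0,"wy": 0.0,"wz": 0.0,"grip": 4.0},{"dx": 0.0,"dy": 0.0,"dz": -12.0,"wx": 0.0,"wy": 0.0,"wz": 0.0,"grip": 4.0},{"dx": 0.0,"dy": 0.0,"dz": -15.0,"wx": 0.0,"wy": 0.0,"wz": 0.0,"grip": 4.0},{"dx": 0.0,"dy": 0.0,"dz": -17.0,"wx": 0.0,"wy": 0.0,"wz": 0.0,"grip": 4.0},{"dx": 0.0,"dy": 0.0,"dz": -17.0,"wx": 0.0,"wy": 0.0,"wz": 0.0,"grip": 4.0}])

```text
clock: 9.15
eef_pos: [0.5376, -0.1883, 0.2324]
tool_rot: [0.707, 0.707, 0.001, 0.003]
ft_force: [0.2, -0.4, -3.7]
grip_width: 0.0483
grasp_force: 64.1
```

Emit:
arm_command(increments=[{"dx": 3.0,"dy": 0.2,"dz": 0.0,"wx": 0.0,"wy": 0.0,"wz": 0.0,"grip": 4.0},{"dx": 7.0,"dy": 0.5,"dz": 0.0,"wx": 0.0,"wy": 0.0,"wz": 0.0,"grip": 4.0},{"dx": 11.0,"dy": 0.8,"dz": 0.0,"wx": 0.0,"wy": 0.0,"wz": 0.0,"grip": 4.0},{"dx": 15.0,"dy": 1.1,"dz": 0.0,"wx": 0.0,"wy": 0.0,"wz": 0.0,"grip": 4.0},{"dx": 19.0,"dy": 1.1,"dz": 0.0,"wx": 0.0,"wy": 0.0,"wz": 0.0,"grip": 4.0},{"dx": 23.0,"dy": 1.1,"dz": 0.0,"wx": 0.0,"wy": 0.0,"wz": 0.0,"grip": 4.0},{"dx": 27.0,"dy": 1.1,"dz": 0.0,"wx": 0.0,"wy": 0.0,"wz": 0.0,"grip": 4.0},{"dx": 30.0,"dy": 1.1,"dz": 0.0,"wx": 0.0,"wy": 0.0,"wz": 0.0,"grip": 4.0},{"dx": 32.0,"dy": 1.1,"dz": 0.0,"wx": 0.0,"wy": 0.0,"wz": 0.0,"grip": 4.0},{"dx": 32.0,"dy": 1.1,"dz": 0.0,"wx": 0.0,"wy": 0.0,"wz": 0.0,"grip": 4.0}])

```text
clock: 10.15
eef_pos: [0.5457, 0.135, 0.2267]
tool_rot: [0.706, 0.709, -0.001, -0.001]
ft_force: [0.1, 0.2, -3.3]
grip_width: 0.048
grasp_force: 63.8
```

Run:
```python
from look import *
c,p,d=look("w7")
print(proj(c,[.549,.225,.09]))
```

```text
[0.54568079 0.13498488 0.22667383] [ 0.1  0.2 -3.3] 0.048020318338761955
(np.float64(328.7897044122291), np.float64(89.19132631028697))
```

View pics/w7.png

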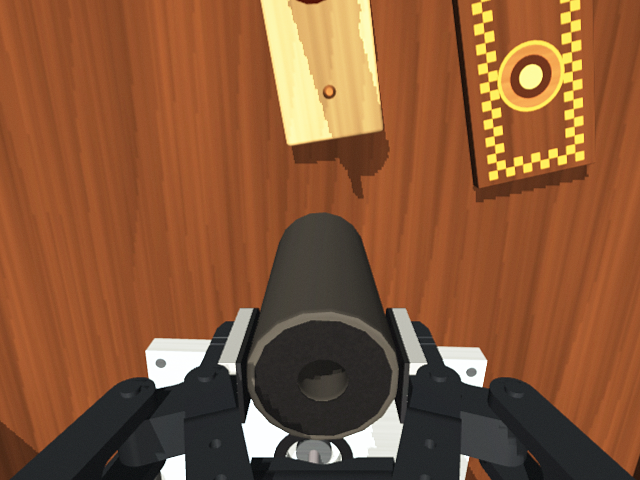

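```bash
cat >> look.py <<'E'
def held(c,d,eefz_home,eefz,r=.025,off=.132):
    # top rim of the held bobbin: pixels near its expected height
    pass
def topface(c,d,x,y,z,rad=.03,tol=.004):
    yy,xx=np.mgrid[:480,:640];P=cloud(c,xx>=0,d)
    q=P[(np.hypot(P[:,0]-x,P[:,1]-y)<rad)&(abs(P[:,2]-z)<.02)]
    zm=np.median(q[:,2]);q=q[abs(q[:,2]-zm)<tol]
    A=np.c_[q,np.ones(len(q))][:,[0,1,3]];co=np.linalg.lstsq(A,q[:,2],rcond=None)[0]
    hull=cv2.convexHull((q[:,:2]*1e3).astype(np.float32))
    print("top n",len(q),"z",zm,"slope",co[:2],"circle",cv2.minEnclosingCircle(hull),"bbox c",(np.percentile(q,.5,axis=0)+np.percentile(q,99.5,axis=0))/2)
E
python3 - <<'E'
from look import *
c=dict(viewer.get_calibration("wrist"));z=np.load("w7.npz");c["view"]=z["v"];d=z["d"];p=z["p"]
topface(c,d,.5457,.135,.298)
yy,xx=np.mgrid[:480,:640];P=cloud(c,(abs(xx-329)<12)&(abs(yy-91)<14),d);q=P[P[:,2]>.045]
print(len(q),q.min(0),q.max(0));t=q[q[:,2]>.085];print(len(t),t.mean(0),(t.min(0)+t.max(0))/2)
h,s,v=masks(p);dk=(v<115)&(abs(xx-329)<12)&(abs(yy-91)<12)
P=cloud(c,(xx>255)&(xx<390)&(yy<150),d);b=P[abs(P[:,2]-.02)<.003]
print(np.median(b[:,2])); k=b[b[:,1]<.2]; print("front edge y",b[:,1].min(),b[b[:,1].argmin()], "corners",b[b[:,0].argmin()],b[b[:,0].argmax()])
E
```

```text
top n 16017 z 0.29848345900492373 slope [-0.01019563 -0.01133315] circle ((545.6950073242188, 138.2312774658203), 29.05295181274414) bbox c [0.5457312  0.13501533 0.29833483]
150 [0.54479795 0.21967974 0.0535787 ] [0.55362192 0.22868156 0.09204239]
132 [0.54928896 0.22414155 0.08831875] [0.54920993 0.22416518 0.08853271]
0.020256736069909465
front edge y 0.1786939050650161 [0.5180117  0.17869391 0.01735622] corners [0.49244768 0.29312364 0.01727273] [0.59929411 0.19526032 0.01904069]
```

Emit:
arm_command(increments=[{"dx": 3.0,"dy": 0.2,"dz": 0.0,"wx": 0.0,"wy": 0.0,"wz": 0.0,"grip": 4.0},{"dx": 6.0,"dy": 0.4,"dz": 0.0,"wx": 0.0,"wy": 0.0,"wz": 0.0,"grip": 4.0},{"dx": 8.0,"dy": 0.4,"dz": 2.0,"wx": 0.0,"wy": 0.0,"wz": 0.0,"grip": 4.0},{"dx": 9.0,"dy": 0.4,"dz": 4.0,"wx": 0.0,"wy": 0.0,"wz": 0.0,"grip": 4.0},{"dx": 9.0,"dy": 0.4,"dz": 6.0,"wx": 0.0,"wy": 0.0,"wz": 0.0,"grip": 4.0},{"dx": 9.0,"dy": 0.4,"dz": 7.5,"wx": 0.0,"wy": 0.0,"wz": 0.0,"grip": 4.0},{"dx": 9.0,"dy": 0.4,"dz": 8.0,"wx": 0.0,"wy": 0.0,"wz": 0.0,"grip": 4.0},{"dx": 9.0,"dy": 0.4,"dz": 8.0,"wx": 0.0,"wy": 0.0,"wz": 0.0,"grip": 4.0},{"dx": 9.0,"dy": 0.4,"dz": 8.0,"wx": 0.0,"wy": 0.0,"wz": 0.0,"grip": 4.0}])

```text
clock: 11.1
eef_pos: [0.5515, 0.2217, 0.1495]
tool_rot: [0.707, 0.707, 0.0, 0.0]
ft_force: [-1.1, -0.7, -2.3]
grip_width: 0.0477
grasp_force: 63.8
```

Run:
```python
from look import *
c,p,d=look("w8")
topface(c,d,.549,.224,.218)
```

```text
[0.55150186 0.22169859 0.14953891] [-1.1 -0.7 -2.3] 0.04767661645650435
top n 16071 z 0.22129711101435695 slope [-0.00751288 -0.01129876] circle ((549.178466796875, 224.25547790527344), 29.751047134399414) bbox c [0.54922787 0.2217117  0.22112872]
```

Emit:
arm_command(increments=[{"dx": 0.0,"dy": 0.0,"dz": 1.0,"wx": 0.0,"wy": 0.0,"wz": 0.0,"grip": 4.0},{"dx": 0.0,"dy": 0.0,"dz": 2.0,"wx": 0.0,"wy": 0.0,"wz": 0.0,"grip": 4.0},{"dx": 0.0,"dy": 0.0,"dz": 3.0,"wx": 0.0,"wy": 0.0,"wz": 0.0,"grip": 4.0},{"dx": 0.0,"dy": 0.0,"dz": 4.0,"wx": 0.0,"wy": 0.0,"wz": 0.0,"grip": 4.0},{"dx": 0.0,"dy": 0.0,"dz": 4.0,"wx": 0.0,"wy": 0.0,"wz": 0.0,"grip": 4.0}])

```text
clock: 11.65
eef_pos: [0.5497, 0.2221, 0.1066]
tool_rot: [0.707, 0.707, -0.001, -0.001]
ft_force: [-0.1, 0.1, -3.4]
grip_width: 0.0479
grasp_force: 63.8
```

Emit:
arm_command(increments=[{"dx": 0.0,"dy": 0.0,"dz": 1.5,"wx": 0.0,"wy": 0.0,"wz": 0.0,"grip": 4.0},{"dx": 0.0,"dy": 0.0,"dz": 3.0,"wx": 0.0,"wy": 0.0,"wz": 0.0,"grip": 4.0},{"dx": 0.0,"dy": 0.0,"dz": 3.8,"wx": 0.0,"wy": 0.0,"wz": 0.0,"grip": 4.0},{"dx": 0.0,"dy": 0.0,"dz": 4.2,"wx": 0.0,"wy": 0.0,"wz": 0.0,"grip": 4.0},{"dx": 0.0,"dy": 0.0,"dz": 4.4,"wx": 0.0,"wy": 0.0,"wz": 0.0,"grip": 4.0},{"dx": 0.0,"dy": 0.0,"dz": 4.4,"wx": 0.0,"wy": 0.0,"wz": 0.0,"grip": 4.0}])

```text
clock: 12.25
eef_pos: [0.5512, 0.2223, 0.0652]
tool_rot: [0.707, 0.707, 0.0, 0.0]
ft_force: [-0.4, -0.1, -3.1]
grip_width: 0.0478
grasp_force: 63.9
```

Run:
```python
from look import *
c,p,d=look("w9")
topface(c,d,.549,.224,.135)
```

```text
[0.55122742 0.22230366 0.06524824] [-0.4 -0.1 -3.1] 0.04776634136119848
top n 16064 z 0.13701687914663174 slope [-0.00739435 -0.01210333] circle ((549.0127563476562, 225.08409118652344), 29.668506622314453) bbox c [0.54898964 0.22238517 0.13688798]
```

Emit:
arm_command(increments=[{"dx": 0.0,"dy": 0.0,"dz": 0.2,"wx": 0.0,"wy": 0.0,"wz": 0.0,"grip": 4.0},{"dx": 0.0,"dy": 0.0,"dz": 0.3,"wx": 0.0,"wy": 0.0,"wz": 0.0,"grip": 4.0},{"dx": 0.0,"dy": 0.0,"dz": 0.3,"wx": 0.0,"wy": 0.0,"wz": 0.0,"grip": 4.0},{"dx": 0.0,"dy": 0.0,"dz": 0.3,"wx": 0.0,"wy": 0.0,"wz": 0.0,"grip": 6.5},{"dx": 0.0,"dy": 0.0,"dz": 0.3,"wx": 0.0,"wy": 0.0,"wz": 0.0,"grip": 6.5},{"dx": 0.0,"dy": 0.0,"dz": 0.3,"wx": 0.0,"wy": 0.0,"wz": 0.0,"grip": 6.5},{"dx": 0.0,"dy": 0.0,"dz": 0.3,"wx": 0.0,"wy": 0.0,"wz": 0.0,"grip": 6.5}])

```text
clock: 13.0
eef_pos: [0.551, 0.2223, 0.0619]
tool_rot: [0.707, 0.707, -0.0, -0.0]
ft_force: [-0.2, 0.7, 0.5]
grip_width: 0.0652
grasp_force: 0.0
```

Run:
```python
from look import *
c,p,d=look("w10")
topface(c,d,.549,.224,.135,.028)
u,v=proj(c,[.533,.318,.135]);print(u,v)
topface(c,d,.534,.318,.135,.028)
```

```text
[0.55103638 0.22225006 0.06187249] [-0.2  0.7  0.5] 0.06519944546361602
top n 15616 z 0.1351958982834911 slope [-0.00062696 -0.0123562 ] circle ((550.1321411132812, 222.08316040039062), 25.482210159301758) bbox c [0.55050784 0.22294534 0.13412552]
248.0597590945345 44.429301098493
top n 22389 z 0.1353943751990906 slope [-0.0012434  -0.00051908] circle ((533.9674072265625, 317.6546630859375), 25.154123306274414) bbox c [0.53421443 0.31062836 0.13482488]
```

Emit:
arm_command(increments=[{"dx": 0.0,"dy": 0.0,"dz": -3.0,"wx": 0.0,"wy": 0.0,"wz": 0.0,"grip": 7.0},{"dx": 0.0,"dy": 0.0,"dz": -7.0,"wx": 0.0,"wy": 0.0,"wz": 0.0,"grip": 7.0},{"dx": 0.0,"dy": 0.0,"dz": -10.0,"wx": 0.0,"wy": 0.0,"wz": 0.0,"grip": 7.0},{"dx": 3.0,"dy": -0.5,"dz": -10.0,"wx": 0.0,"wy": 0.0,"wz": 0.0,"grip": 7.0},{"dx": 6.5,"dy": -1.1,"dz": -10.0,"wx": 0.0,"wy": 0.0,"wz": 0.0,"grip": 7.0},{"dx": 9.5,"dy": -1.6,"dz": -10.0,"wx": 0.0,"wy": 0.0,"wz": 0.0,"grip": 7.0},{"dx": 9.5,"dy": -1.6,"dz": -10.0,"wx": 0.0,"wy": 0.0,"wz": 0.0,"grip": 7.0},{"dx": 9.5,"dy": -1.6,"dz": -7.0,"wx": 0.0,"wy": 0.0,"wz": 0.0,"grip": 7.0},{"dx": 9.5,"dy": -1.6,"dz": -5.0,"wx": 0.0,"wy": 0.0,"wz": 0.0,"grip": 7.0},{"dx": 9.5,"dy": -1.6,"dz": -5.0,"wx": 0.0,"wy": 0.0,"wz": 0.0,"grip": 7.0}])

```text
clock: 14.05
eef_pos: [0.5327, 0.3153, 0.1083]
tool_rot: [0.707, 0.707, -0.004, -0.001]
ft_force: [-0.8, -0.7, -0.5]
grip_width: 0.0701
grasp_force: 0.0
```

Run:
```python
from look import *
c,p,d=look("w11")
topface(c,d,.534,.318,.135,.03)
topface(c,d,.55,.223,.135,.03)
yy,xx=np.mgrid[:480,:640];P=cloud(c,(yy>250),d);P=P[(P[:,2]>.14)&(P[:,2]<.19)]
for s in(P[P[:,0]<.534],P[P[:,0]>.534]): print(len(s),np.percentile(s,[1,99],axis=0))
```

```text
[0.53266524 0.31534896 0.10828249] [-0.8 -0.7 -0.5] 0.07006783634414333
top n 9164 z 0.13523301504301283 slope [-0.00042552 -0.00886066] circle ((534.0090942382812, 318.216064453125), 25.117752075195312) bbox c [0.53398495 0.31858298 0.13426531]
top n 1354 z 0.13069539414444084 slope [ 0.01469088 -0.06046661] circle ((550.8482666015625, 225.6312713623047), 24.7066707611084) bbox c [0.55040146 0.23698802 0.13072373]
3549 [[0.48441161 0.30482399 0.15601702]
 [0.49814075 0.326972   0.18963796]]
3608 [[0.56745428 0.30489811 0.15569118]
 [0.58108441 0.32699783 0.18968743]]
```

Emit:
arm_command(increments=[{"dx": 0.25,"dy": 0.1,"dz": 1.5,"wx": 0.0,"wy": 0.0,"wz": 0.0,"grip": 7.0},{"dx": 0.25,"dy": 0.1,"dz": 3.5,"wx": 0.0,"wy": 0.0,"wz": 0.0,"grip": 7.0},{"dx": 0.25,"dy": 0.1,"dz": 4.6,"wx": 0.0,"wy": 0.0,"wz": 0.0,"grip": 7.0},{"dx": 0.25,"dy": 0.1,"dz": 4.6,"wx": 0.0,"wy": 0.0,"wz": 0.0,"grip": 7.0},{"dx": 0.25,"dy": 0.1,"dz": 4.6,"wx": 0.0,"wy": 0.0,"wz": 0.0,"grip": 5.5},{"dx": 0.25,"dy": 0.1,"dz": 4.6,"wx": 0.0,"wy": 0.0,"wz": 0.0,"grip": 4.0},{"dx": 0.25,"dy": 0.1,"dz": 4.6,"wx": 0.0,"wy": 0.0,"wz": 0.0,"grip": 4.0},{"dx": 0.25,"dy": 0.1,"dz": 4.6,"wx": 0.0,"wy": 0.0,"wz": 0.0,"grip": 4.0},{"dx": 0.25,"dy": 0.1,"dz": 4.6,"wx": 0.0,"wy": 0.0,"wz": 0.0,"grip": 4.0}])

```text
clock: 15.0
eef_pos: [0.5367, 0.3203, 0.0677]
tool_rot: [0.707, 0.707, 0.001, 0.0]
ft_force: [-2.0, 0.3, 5.7]
grip_width: 0.0486
grasp_force: 62.5
```

Emit:
arm_command(increments=[{"dx": 0.0,"dy": 0.0,"dz": -1.0,"wx": 0.0,"wy": 0.0,"wz": 0.0,"grip": 4.0},{"dx": 0.0,"dy": 0.0,"dz": -3.0,"wx": 0.0,"wy": 0.0,"wz": 0.0,"grip": 4.0},{"dx": 0.0,"dy": 0.0,"dz": -6.0,"wx": 0.0,"wy": 0.0,"wz": 0.0,"grip": 4.0},{"dx": 0.0,"dy": 0.0,"dz": -9.0,"wx": 0.0,"wy": 0.0,"wz": 0.0,"grip": 4.0},{"dx": 0.0,"dy": 0.0,"dz": -12.0,"wx": 0.0,"wy": 0.0,"wz": 0.0,"grip": 4.0},{"dx": 0.0,"dy": 0.0,"dz": -15.0,"wx": 0.0,"wy": 0.0,"wz": 0.0,"grip": 4.0},{"dx": 0.0,"dy": 0.0,"dz": -17.5,"wx": 0.0,"wy": 0.0,"wz": 0.0,"grip": 4.0},{"dx": 0.0,"dy": 0.0,"dz": -17.5,"wx": 0.0,"wy": 0.0,"wz": 0.0,"grip": 4.0}])

```text
clock: 15.8
eef_pos: [0.5379, 0.3208, 0.2455]
tool_rot: [0.707, 0.707, 0.004, 0.001]
ft_force: [0.9, 0.1, -2.4]
grip_width: 0.0484
grasp_force: 62.7
```

Emit:
arm_command(increments=[{"dx": -3.0,"dy": 0.0,"dz": 0.0,"wx": 0.0,"wy": 0.0,"wz": 0.0,"grip": 4.0},{"dx": -7.0,"dy": 0.0,"dz": 0.0,"wx": 0.0,"wy": 0.0,"wz": 0.0,"grip": 4.0},{"dx": -11.0,"dy": 0.0,"dz": 0.0,"wx": 0.0,"wy": 0.0,"wz": 0.0,"grip": 4.0},{"dx": -15.0,"dy": 0.0,"dz": 0.0,"wx": 0.0,"wy": 0.0,"wz": 0.0,"grip": 4.0},{"dx": -19.0,"dy": 0.0,"dz": 0.0,"wx": 0.0,"wy": 0.0,"wz": 0.0,"grip": 4.0},{"dx": -23.0,"dy": 0.0,"dz": 0.0,"wx": 0.0,"wy": 0.0,"wz": 0.0,"grip": 4.0},{"dx": -27.0,"dy": 0.0,"dz": 0.0,"wx": 0.0,"wy": 0.0,"wz": 0.0,"grip": 4.0},{"dx": -31.0,"dy": 0.0,"dz": 0.0,"wx": 0.0,"wy": 0.0,"wz": 0.0,"grip": 4.0},{"dx": -35.0,"dy": 0.0,"dz": 0.0,"wx": 0.0,"wy": 0.0,"wz": 0.0,"grip": 4.0},{"dx": -38.0,"dy": 0.0,"dz": 0.0,"wx": 0.0,"wy": 0.0,"wz": 0.0,"grip": 4.0}])

```text
clock: 16.8
eef_pos: [0.5347, -0.0626, 0.239]
tool_rot: [0.708, 0.707, -0.001, -0.001]
ft_force: [0.7, -0.1, -2.4]
grip_width: 0.0485
grasp_force: 62.8
```

Emit:
arm_command(increments=[{"dx": -4.0,"dy": 0.0,"dz": 0.0,"wx": 0.0,"wy": 0.0,"wz": 0.0,"grip": 4.0},{"dx": -8.0,"dy": 0.0,"dz": 0.0,"wx": 0.0,"wy": 0.0,"wz": 0.0,"grip": 4.0},{"dx": -12.0,"dy": 0.0,"dz": 0.0,"wx": 0.0,"wy": 0.0,"wz": 0.0,"grip": 4.0},{"dx": -16.0,"dy": 0.0,"dz": 0.0,"wx": 0.0,"wy": 0.0,"wz": 0.0,"grip": 4.0},{"dx": -19.0,"dy": 0.0,"dz": 0.0,"wx": 0.0,"wy": 0.0,"wz": 0.0,"grip": 4.0},{"dx": -21.5,"dy": 0.0,"dz": 0.0,"wx": 0.0,"wy": 0.0,"wz": 0.0,"grip": 4.0},{"dx": -21.5,"dy": 0.0,"dz": 0.0,"wx": 0.0,"wy": 0.0,"wz": 0.0,"grip": 4.0},{"dx": -21.5,"dy": 0.0,"dz": 0.0,"wx": 0.0,"wy": 0.0,"wz": 0.0,"grip": 4.0},{"dx": -21.5,"dy": 0.0,"dz": 0.0,"wx": 0.0,"wy": 0.0,"wz": 0.0,"grip": 4.0}])

```text
clock: 17.7
eef_pos: [0.5356, -0.2743, 0.2398]
tool_rot: [0.707, 0.707, -0.0, -0.001]
ft_force: [-0.4, 0.3, -2.6]
grip_width: 0.0486
grasp_force: 62.8
```

```bash
cat >> look.py <<'E'
def rim(c,p,x,y,z,r=.025):
    "fit a circle of points of a top face's dark disc edge: pixels cast on the plane z"
    yy,xx=np.mgrid[:480,:640]
def tipc(c,d,x,y,lo,hi,rad=.02):
    yy,xx=np.mgrid[:480,:640];P=cloud(c,xx>=0,d);q=P[(np.hypot(P[:,0]-x,P[:,1]-y)<rad)&(P[:,2]>lo)&(P[:,2]<hi)]
    print("tip n",len(q),(q.min(0)+q.max(0))/2,q.max(0)-q.min(0),"median",np.median(q,0))
E
python3 - <<'E'
from look import *
o=monitor.get_obs()
c,p,d=look("w12")
e=o["eef_pos"]
topface(c,d,e[0],e[1],e[2]+.0675,.028)
tipc(c,d,.535,-.187,.151,.162)
tipc(c,d,.535,-.187,.05,.145,.012)
print(proj(c,[.535,-.187,.16]))
E
```

```text
[ 0.53555366 -0.27427217  0.23984539] [-0.4  0.3 -2.6] 0.04864691994579874
top n 14970 z 0.30765866404435094 slope [-0.01787475 -0.01272959] circle ((535.5658569335938, -273.7812805175781), 27.778486251831055) bbox c [ 0.53540828 -0.2754918   0.30736226]
tip n 316 [ 0.53504342 -0.1888329   0.1565    ] [0.0117144  0.01222959 0.01097554] median [ 0.53535704 -0.18858342  0.15708102]Traceback (most recent call last):
  File "<stdin>", line 7, in <module>
  File "look.py", line 23, in tipc
    print("tip n",len(q),(q.min(0)+q.max(0))/2,q.max(0)-q.min(0),"median",np.median(q,0))
                          ~~~~~^^^
    return umr_minimum(a, axis, None, out, keepdims, initial, where)
ValueError: zero-size array to reduction operation minimum which has no identity
```

View pics/w12.png

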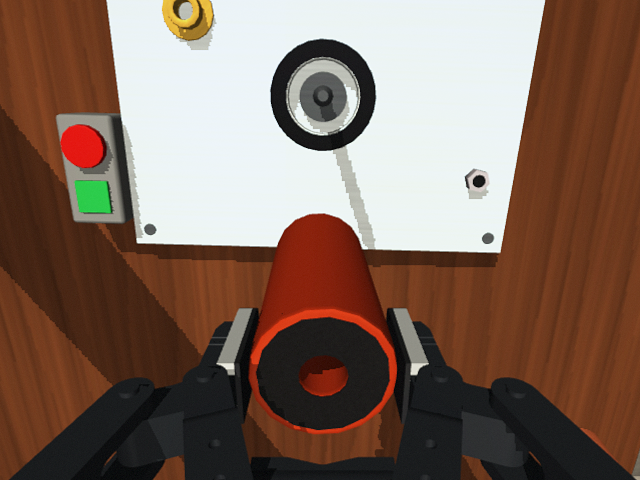

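Run:
```python
from look import *
c=dict(viewer.get_calibration("wrist"));z=np.load("w12.npz");c["view"]=z["v"];d=z["d"];p=z["p"]
h,s,v=masks(p);red=((h<12)|(h>170))&(s>180)&(v>80)
yy,xx=np.mgrid[:480,:640]
red&=(xx>245)&(xx<400)&(yy>205)&(yy<440)
for r in range(222,305,10):
    k=np.nonzero(red[r])[0];
    run=k[(k>250)&(k<396)];print(r,run.min(),run.max(),(run.min()+run.max())/2)
# side cloud: fit cylinder axis by slices
P=cloud(c,red,d);
for a in np.arange(.2,.29,.015):
    q=P[(P[:,2]>a)&(P[:,2]<a+.015)]
    if len(q)>50: print(round(a,3),len(q),circ(q[:,:2]-np.array([0,.02])*0,.025)[0] if 0 else least_squares(lambda t:np.hypot(q[:,0]-t[0],q[:,1]-t[1])-.025,[.535,-.275],loss="soft_l1",f_scale=.001).x)
# outer rim of the top face
T=onplane(c,xx[red].astype(float),yy[red].astype(float),.3077)[:,:2]
k=biggest(red);k=k[k[:,1]>330];T=onplane(c,k[:,0],k[:,1],.3077)[:,:2]
T=T[abs(T[:,0]-.5355)<.022]; T=T[T[:,1]<-.28];print(len(T),circ(T,.025))
# spindle: flange steel circle etc
tipc(c,d,.535,-.188,.1585,.163)
k=biggest(~((v>150)&(s<60))&(xx>255)&(xx<390)&(yy>30)&(yy<160));T=onplane(c,k[:,0],k[:,1],.025)[:,:2]
print(least_squares(lambda q:np.hypot(T[:,0]-q[0],T[:,1]-q[1])-q[2],[.535,-.188,.047],loss="soft_l1",f_scale=.001).x)
```

```text
222 293 343 318.0
232 284 353 318.5
242 279 356 317.5
252 276 360 318.0
262 251 363 307.0
272 251 395 323.0
282 251 395 323.0
292 251 395 323.0
302 251 395 323.0
0.2 549 [ 0.53339887 -0.27678649]
0.215 665 [ 0.53375294 -0.27677549]
0.23 842 [ 0.53409237 -0.2767765 ]
0.245 1053 [ 0.53443023 -0.27675494]
0.26 1322 [ 0.53476752 -0.27675011]
0.275 1742 [ 0.53510891 -0.27674311]
170 (array([ 0.53370599, -0.28010535]), np.float64(0.0022855572552448115))
tip n 123 [ 0.53535766 -0.18886559  0.16032548] [0.0071914  0.00735345 0.00358897] median [ 0.53535787 -0.18858493  0.1602731 ]
[ 0.53497852 -0.18885245  0.04733391]
```

Emit:
arm_command(increments=[{"dx": 2.0,"dy": 0.1,"dz": 0.0,"wx": -0.02,"wy": 0.0,"wz": 0.0,"grip": 4.0},{"dx": 4.5,"dy": 0.1,"dz": 0.0,"wx": -0.02,"wy": 0.0,"wz": 0.0,"grip": 4.0},{"dx": 7.0,"dy": 0.1,"dz": 0.0,"wx": -0.02,"wy": 0.0,"wz": 0.0,"grip": 4.0},{"dx": 8.8,"dy": 0.1,"dz": 0.0,"wx": -0.02,"wy": 0.0,"wz": 0.0,"grip": 4.0},{"dx": 8.8,"dy": 0.1,"dz": 1.5,"wx": -0.02,"wy": 0.0,"wz": 0.0,"grip": 4.0},{"dx": 8.8,"dy": 0.1,"dz": 2.5,"wx": -0.02,"wy": 0.0,"wz": 0.0,"grip": 4.0},{"dx": 8.8,"dy": 0.1,"dz": 2.5,"wx": -0.02,"wy": 0.0,"wz": 0.0,"grip": 4.0},{"dx": 8.8,"dy": 0.1,"dz": 2.5,"wx": -0.02,"wy": 0.0,"wz": 0.0,"grip": 4.0}])

```text
clock: 18.55
eef_pos: [0.5368, -0.1873, 0.2157]
tool_rot: [0.707, 0.707, 0.007, 0.007]
ft_force: [0.5, 0.0, -3.0]
grip_width: 0.0484
grasp_force: 62.8
```

```bash
cat >> look.py <<'E'
def axis(c,p,d,x,y,lo,hi):
    h,s,v=masks(p);red=((h<12)|(h>170))&(s>180)&(v>80);P=cloud(c,red,d);P=P[np.hypot(P[:,0]-x,P[:,1]-y)<.032]
    for a in np.linspace(lo,hi,4):
        q=P[abs(P[:,2]-a)<.01]
        if len(q)>50: print("axis",round(a,3),len(q),least_squares(lambda t:np.hypot(q[:,0]-t[0],q[:,1]-t[1])-.025,[x,y],loss="soft_l1",f_scale=.001).x)
E
python3 - <<'E'
from look import *
c,p,d=look("w13")
axis(c,p,d,.535,-.188,.175,.27)
h,s,v=masks(p);yy,xx=np.mgrid[:480,:640]
u0,v0=proj(c,[.535,-.188,.025]);print(u0,v0)
E
```

```text
[ 0.5367896  -0.18727454  0.21573811] [ 0.5  0.  -3. ] 0.04842388623525739
axis 0.175 395 [ 0.53528035 -0.1898295 ]
axis 0.207 904 [ 0.53535645 -0.18976715]
axis 0.238 1472 [ 0.53539817 -0.18971253]
axis 0.27 3125 [ 0.53539253 -0.18941184]
316.84326100487664 195.74335610535556
```

Emit:
arm_command(increments=[{"dx": 0.05,"dy": 0.0,"dz": 0.8,"wx": 0.0,"wy": 0.0,"wz": 0.0,"grip": 4.0},{"dx": 0.05,"dy": 0.0,"dz": 1.6,"wx": 0.0,"wy": 0.0,"wz": 0.0,"grip": 4.0},{"dx": 0.05,"dy": 0.0,"dz": 2.4,"wx": 0.0,"wy": 0.0,"wz": 0.0,"grip": 4.0},{"dx": 0.05,"dy": 0.0,"dz": 3.2,"wx": 0.0,"wy": 0.0,"wz": 0.0,"grip": 4.0},{"dx": 0.05,"dy": 0.0,"dz": 3.2,"wx": 0.0,"wy": 0.0,"wz": 0.0,"grip": 4.0},{"dx": 0.05,"dy": 0.0,"dz": 3.2,"wx": 0.0,"wy": 0.0,"wz": 0.0,"grip": 4.0}])

```text
clock: 19.2
eef_pos: [0.5374, -0.1867, 0.1836]
tool_rot: [0.707, 0.707, 0.007, 0.007]
ft_force: [0.4, 0.9, -3.1]
grip_width: 0.0485
grasp_force: 62.9
```

Emit:
arm_command(increments=[{"dx": 0.0,"dy": 0.0,"dz": 1.5,"wx": 0.0,"wy": 0.0,"wz": 0.0,"grip": 4.0},{"dx": 0.0,"dy": 0.0,"dz": 3.0,"wx": 0.0,"wy": 0.0,"wz": 0.0,"grip": 4.0},{"dx": 0.0,"dy": 0.0,"dz": 4.5,"wx": 0.0,"wy": 0.0,"wz": 0.0,"grip": 4.0},{"dx": 0.0,"dy": 0.0,"dz": 6.0,"wx": 0.0,"wy": 0.0,"wz": 0.0,"grip": 4.0},{"dx": 0.0,"dy": 0.0,"dz": 7.5,"wx": 0.0,"wy": 0.0,"wz": 0.0,"grip": 4.0},{"dx": 0.0,"dy": 0.0,"dz": 9.0,"wx": 0.0,"wy": 0.0,"wz": 0.0,"grip": 4.0},{"dx": 0.0,"dy": 0.0,"dz": 9.0,"wx": 0.0,"wy": 0.0,"wz": 0.0,"grip": 4.0}])

```text
clock: 19.9
eef_pos: [0.5378, -0.1862, 0.0921]
tool_rot: [0.707, 0.707, 0.006, 0.005]
ft_force: [-0.6, 0.8, -3.6]
grip_width: 0.0486
grasp_force: 62.9
```

Run:
```python
from look import *
c,p,d=look("w14")
topface(c,d,.535,-.188,.161,.024)
```

```text
[ 0.53776156 -0.18617338  0.09214737] [-0.6  0.8 -3.6] 0.04857557723233014
top n 13680 z 0.16008052985661395 slope [ 0.0008703  -0.00476277] circle ((535.0020751953125, -187.99813842773438), 23.996931076049805) bbox c [ 0.53499538 -0.18765181  0.15907767]
```

Emit:
arm_command(increments=[{"dx": 0.0,"dy": 0.0,"dz": 1.0,"wx": 0.0,"wy": 0.0,"wz": 0.0,"grip": 4.0},{"dx": 0.0,"dy": 0.0,"dz": 2.0,"wx": 0.0,"wy": 0.0,"wz": 0.0,"grip": 4.0},{"dx": 0.0,"dy": 0.0,"dz": 2.5,"wx": 0.0,"wy": 0.0,"wz": 0.0,"grip": 4.0},{"dx": 0.0,"dy": 0.0,"dz": 2.8,"wx": 0.0,"wy": 0.0,"wz": 0.0,"grip": 4.0},{"dx": 0.0,"dy": 0.0,"dz": 2.9,"wx": 0.0,"wy": 0.0,"wz": 0.0,"grip": 4.0},{"dx": 0.0,"dy": 0.0,"dz": 2.9,"wx": 0.0,"wy": 0.0,"wz": 0.0,"grip": 4.0}])

```text
clock: 20.55
eef_pos: [0.5381, -0.1866, 0.0656]
tool_rot: [0.707, 0.707, 0.006, 0.006]
ft_force: [-7.0, 0.7, -1.6]
grip_width: 0.0485
grasp_force: 63.3
```

Run:
```python
from look import *
c,p,d=look("w15")
topface(c,d,.535,-.188,.135,.024)
```

```text
[ 0.53809626 -0.18659741  0.06561868] [-7.   0.7 -1.6] 0.048490643858395285
top n 11724 z 0.133721346543805 slope [-8.01012360e-05 -1.09129567e-02] circle ((535.0087280273438, -187.99720764160156), 23.9964542388916) bbox c [ 0.53519945 -0.18680781  0.13364151]
```

Emit:
arm_command(increments=[{"dx": 0.0,"dy": -0.1,"dz": 0.1,"wx": 0.0,"wy": 0.0,"wz": 0.0,"grip": 4.0},{"dx": 0.0,"dy": -0.1,"dz": 0.2,"wx": 0.0,"wy": 0.0,"wz": 0.0,"grip": 4.0},{"dx": 0.0,"dy": -0.1,"dz": 0.2,"wx": 0.0,"wy": 0.0,"wz": 0.0,"grip": 4.0},{"dx": 0.0,"dy": -0.1,"dz": 0.2,"wx": 0.0,"wy": 0.0,"wz": 0.0,"grip": 7.0},{"dx": 0.0,"dy": -0.1,"dz": 0.2,"wx": 0.0,"wy": 0.0,"wz": 0.0,"grip": 7.0},{"dx": 0.0,"dy": -0.1,"dz": 0.2,"wx": 0.0,"wy": 0.0,"wz": 0.0,"grip": 7.0},{"dx": 0.0,"dy": -0.1,"dz": 0.2,"wx": 0.0,"wy": 0.0,"wz": 0.0,"grip": 7.0}])

```text
clock: 21.3
eef_pos: [0.5402, -0.187, 0.0638]
tool_rot: [0.707, 0.707, 0.008, 0.008]
ft_force: [-0.0, 0.1, 0.7]
grip_width: 0.07
grasp_force: 0.0
```

Run:
```python
from look import *
c,p,d=look("w16")
topface(c,d,.535,-.188,.135,.03)
tipc(c,d,.535,-.188,.152,.163)
```

```text
[ 0.54015906 -0.18701823  0.06383252] [-0.   0.1  0.7] 0.06995366483355082
top n 12863 z 0.1323888423882355 slope [-0.00116623 -0.01585072] circle ((536.7224731445312, -188.82293701171875), 25.765670776367188) bbox c [ 0.53623071 -0.18741919  0.13210502]
tip n 1501 [ 0.53510478 -0.18668354  0.15681347] [0.01145729 0.01097352 0.009621  ] median [ 0.53525464 -0.18587013  0.15706584]
```

Emit:
arm_command(increments=[{"dx": 0.0,"dy": 0.0,"dz": -3.0,"wx": 0.0,"wy": 0.0,"wz": 0.0,"grip": 7.0},{"dx": 0.0,"dy": 0.0,"dz": -6.0,"wx": 0.0,"wy": 0.0,"wz": 0.0,"grip": 7.0},{"dx": 0.0,"dy": 0.0,"dz": -9.0,"wx": 0.02,"wy": 0.0,"wz": 0.0,"grip": 7.0},{"dx": 2.2,"dy": -4.0,"dz": -9.0,"wx": 0.02,"wy": 0.0,"wz": 0.0,"grip": 6.0},{"dx": 4.5,"dy": -8.0,"dz": -9.0,"wx": 0.02,"wy": 0.0,"wz": 0.0,"grip": 5.0},{"dx": 6.7,"dy": -11.8,"dz": -9.0,"wx": 0.02,"wy": 0.0,"wz": 0.0,"grip": 4.0},{"dx": 6.7,"dy": -11.8,"dz": -5.0,"wx": 0.02,"wy": 0.0,"wz": 0.0,"grip": 4.0},{"dx": 6.7,"dy": -11.8,"dz": -1.0,"wx": 0.02,"wy": 0.0,"wz": 0.0,"grip": 4.0},{"dx": 6.7,"dy": -11.8,"dz": 2.0,"wx": 0.02,"wy": 0.0,"wz": 0.0,"grip": 4.0},{"dx": 6.7,"dy": -11.8,"dz": 2.0,"wx": 0.02,"wy": 0.0,"wz": 0.0,"grip": 4.0}])

```text
clock: 22.35
eef_pos: [0.4179, -0.1186, 0.0375]
tool_rot: [0.707, 0.707, -0.002, -0.003]
ft_force: [0.2, 0.4, 0.1]
grip_width: 0.0399
grasp_force: 0.0
```

Run:
```python
from look import *
c,p,d=look("w17");h,s,v=masks(p)
m=(h>15)&(h<30)&(s>120)&(v>100);P=cloud(c,m,d);P=P[(P[:,2]>.035)&(P[:,2]<.05)];print("hub",len(P),(P.min(0)+P.max(0))/2)
P=cloud(c,m,d);P=P[(P[:,2]<.031)&(P[:,2]>.027)];print("fl",len(P),(P.min(0)+P.max(0))/2)
yy,xx=np.mgrid[:480,:640];P=cloud(c,(yy>250),d);P=P[(P[:,2]>.06)&(P[:,2]<.09)&(abs(P[:,0]-.42)<.04)]
for q in(P[P[:,0]<.42],P[P[:,0]>.42]): print(len(q),np.percentile(q,[1,99],axis=0))
```

```text
[ 0.41787183 -0.11858494  0.03752322] [0.2 0.4 0.1] 0.039890115032357884
hub 1854 [ 0.42037802 -0.12054305  0.03912162]
fl 2534 [ 0.42052307 -0.12060174  0.0290646 ]
542 [[ 0.38531507 -0.12924019  0.07827011]
 [ 0.39810888 -0.10742603  0.08994437]]
582 [[ 0.43778285 -0.12899221  0.07802087]
 [ 0.45093792 -0.1074085   0.08990681]]
```

Emit:
arm_command(increments=[{"dx": -0.2,"dy": 0.25,"dz": 1.0,"wx": 0.0,"wy": 0.0,"wz": 0.0,"grip": 4.0},{"dx": -0.2,"dy": 0.25,"dz": 2.5,"wx": 0.0,"wy": 0.0,"wz": 0.0,"grip": 4.0},{"dx": -0.2,"dy": 0.25,"dz": 4.0,"wx": 0.0,"wy": 0.0,"wz": 0.0,"grip": 4.0},{"dx": -0.2,"dy": 0.25,"dz": 4.4,"wx": 0.0,"wy": 0.0,"wz": 0.0,"grip": 4.0},{"dx": -0.2,"dy": 0.25,"dz": 4.4,"wx": 0.0,"wy": 0.0,"wz": 0.0,"grip": 4.0},{"dx": -0.2,"dy": 0.25,"dz": 4.4,"wx": 0.0,"wy": 0.0,"wz": 0.0,"grip": 2.0},{"dx": -0.2,"dy": 0.25,"dz": 4.4,"wx": 0.0,"wy": 0.0,"wz": 0.0,"grip": 2.0},{"dx": -0.2,"dy": 0.25,"dz": 4.4,"wx": 0.0,"wy": 0.0,"wz": 0.0,"grip": 2.0},{"dx": -0.2,"dy": 0.25,"dz": 4.4,"wx": 0.0,"wy": 0.0,"wz": 0.0,"grip": 2.0}])

```text
clock: 23.3
eef_pos: [0.4251, -0.1221, -0.002]
tool_rot: [0.707, 0.707, 0.001, 0.001]
ft_force: [0.0, 0.2, 6.6]
grip_width: 0.0238
grasp_force: 58.8
```

Emit:
arm_command(increments=[{"dx": 0.0,"dy": 0.0,"dz": -1.0,"wx": 0.0,"wy": 0.0,"wz": 0.0,"grip": 2.0},{"dx": 0.0,"dy": 0.0,"dz": -4.0,"wx": 0.0,"wy": 0.0,"wz": 0.0,"grip": 2.0},{"dx": 0.0,"dy": 0.0,"dz": -8.0,"wx": 0.0,"wy": 0.0,"wz": 0.0,"grip": 2.0},{"dx": 0.0,"dy": 0.0,"dz": -12.0,"wx": 0.0,"wy": 0.0,"wz": 0.0,"grip": 2.0},{"dx": 0.0,"dy": 0.0,"dz": -16.0,"wx": 0.0,"wy": 0.0,"wz": 0.0,"grip": 2.0},{"dx": -2.0,"dy": 3.8,"dz": -16.5,"wx": 0.0,"wy": 0.0,"wz": 0.0,"grip": 2.0},{"dx": -5.0,"dy": 7.6,"dz": -16.5,"wx": 0.0,"wy": 0.0,"wz": 0.0,"grip": 2.0},{"dx": -9.0,"dy": 11.4,"dz": -16.5,"wx": 0.0,"wy": 0.0,"wz": 0.0,"grip": 2.0},{"dx": -12.7,"dy": 11.4,"dz": -16.5,"wx": 0.0,"wy": 0.0,"wz": 0.0,"grip": 2.0},{"dx": -12.7,"dy": 11.4,"dz": -16.5,"wx": 0.0,"wy": 0.0,"wz": 0.0,"grip": 2.0}])

```text
clock: 24.3
eef_pos: [0.5387, -0.2532, 0.1612]
tool_rot: [0.709, 0.705, -0.001, 0.001]
ft_force: [-0.5, 1.0, -1.5]
grip_width: 0.0238
grasp_force: 59.2
```

Run:
```python
from look import *
c,p,d=look("w18");h,s,v=masks(p)
tipc(c,d,.535,-.188,.151,.163)
topface(c,d,.535,-.188,.132,.03)
m=(h>15)&(h<30)&(s>120)&(v>100);P=cloud(c,m,d);print(len(P),np.percentile(P,[1,99],axis=0))
hi=np.percentile(P[:,2],99)
a=P[P[:,2]>hi-.004];print("hub top",len(a),(a.min(0)+a.max(0))/2)
b=P[(P[:,2]<hi-.009)&(P[:,2]>hi-.015)];print("flange",len(b),b.min(0),b.max(0),(b.min(0)+b.max(0))/2)
cv2.imwrite("pics/w18c.png",p[:,:,::-1])
```

```text
[ 0.53865542 -0.25324302  0.1612185 ] [-0.5  1.  -1.5] 0.023778397578850828
tip n 560 [ 0.53548628 -0.18892513  0.1566028 ] [0.01222248 0.01202396 0.01120472] median [ 0.53538955 -0.18807534  0.15716908]
top n 7064 z 0.13242227507901985 slope [-0.0010295  -0.00192698] circle ((536.1610717773438, -189.09671020507812), 24.972267150878906) bbox c [ 0.53625758 -0.18875699  0.13210673]
5793 [[ 0.51846289 -0.27086123  0.1901859 ]
 [ 0.55750204 -0.23057439  0.20539895]]
hub top 2385 [ 0.53851852 -0.25110518  0.20631134]
flange 2853 [ 0.51667425 -0.27270068  0.19040354] [ 0.55955276 -0.22920043  0.19639302] [ 0.53811351 -0.25095056  0.19339828]
```

View pics/w18c.png

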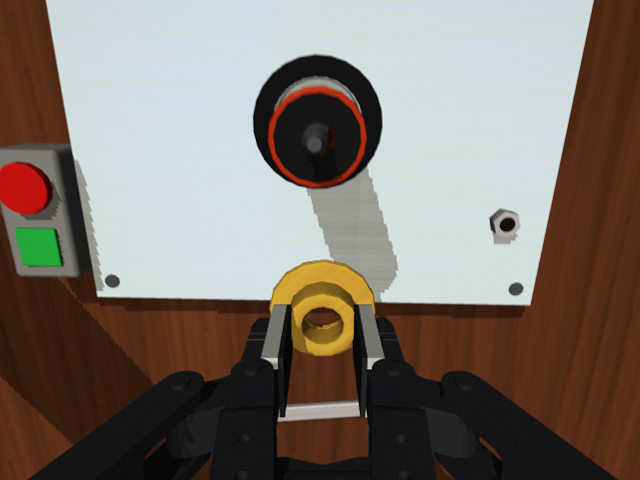

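Emit:
arm_command(increments=[{"dx": 2.0,"dy": -0.3,"dz": 0.0,"wx": 0.0,"wy": 0.0,"wz": 0.0,"grip": 2.0},{"dx": 4.5,"dy": -0.3,"dz": 0.0,"wx": 0.0,"wy": 0.0,"wz": 0.0,"grip": 2.0},{"dx": 6.2,"dy": -0.3,"dz": 0.0,"wx": 0.0,"wy": 0.0,"wz": 0.0,"grip": 2.0},{"dx": 6.2,"dy": -0.3,"dz": 1.0,"wx": 0.0,"wy": 0.0,"wz": 0.0,"grip": 2.0},{"dx": 6.2,"dy": -0.3,"dz": 1.7,"wx": 0.0,"wy": 0.0,"wz": 0.0,"grip": 2.0},{"dx": 6.2,"dy": -0.3,"dz": 1.7,"wx": 0.0,"wy": 0.0,"wz": 0.0,"grip": 2.0},{"dx": 6.2,"dy": -0.3,"dz": 1.7,"wx": 0.0,"wy": 0.0,"wz": 0.0,"grip": 2.0}])

```text
clock: 25.05
eef_pos: [0.5346, -0.1871, 0.1442]
tool_rot: [0.707, 0.707, -0.0, -0.0]
ft_force: [-0.5, -0.3, -0.5]
grip_width: 0.0236
grasp_force: 59.2
```

```bash
cat >> look.py <<'E'
def brass(c,p,d,ztop):
    h,s,v=masks(p);m=(h>15)&(h<30)&(s>120)&(v>100);P=cloud(c,m,d);P=P[np.hypot(P[:,0]-.537,P[:,1]+.188)<.035]
    zs,e=np.histogram(P[:,2],bins=np.arange(.1,.25,.001));o=np.argsort(zs)[::-1][:4];print("z peaks",[(round(e[i]+.0005,4),int(zs[i])) for i in o])
    f=P[abs(P[:,2]-(ztop-.012))<.0025];print("flange",len(f),(f.min(0)+f.max(0))/2,np.ptp(f,axis=0))
E
python3 - <<'E'
from look import *
c,p,d=look("w19")
brass(c,p,d,.187)
tipc(c,d,.535,-.188,.151,.163,.008)
E
```

```text
[ 0.53460342 -0.18709301  0.14419667] [-0.5 -0.3 -0.5] 0.02360553046087652
z peaks [(np.float64(0.1755), 1399), (np.float64(0.1875), 1102), (np.float64(0.1745), 701), (np.float64(0.1865), 626)]
flange 2584 [ 0.53410248 -0.18458636  0.17499196] [0.04272294 0.04229232 0.00488958]
tip n 4 [ 0.53521934 -0.19171694  0.16038357] [0.0013332  0.00115426 0.00216151] median [ 0.53522707 -0.19189638  0.16004766]
```

Emit:
arm_command(increments=[{"dx": -0.2,"dy": 0.1,"dz": 0.3,"wx": 0.0,"wy": 0.0,"wz": 0.0,"grip": 2.0},{"dx": -0.2,"dy": 0.1,"dz": 0.3,"wx": 0.0,"wy": 0.0,"wz": 0.0,"grip": 2.0},{"dx": -0.2,"dy": 0.1,"dz": 0.3,"wx": 0.0,"wy": 0.0,"wz": 0.0,"grip": 2.0}])

```text
clock: 25.4
eef_pos: [0.536, -0.1891, 0.1416]
tool_rot: [0.707, 0.707, -0.0, -0.0]
ft_force: [-0.6, -0.1, -1.8]
grip_width: 0.0238
grasp_force: 59.2
```

Run:
```python
from look import *
c,p,d=look("w20")
brass(c,p,d,.184)
tipc(c,d,.535,-.188,.14,.163,.008)
topface(c,d,.536,-.188,.132,.03)
```

```text
[ 0.53597033 -0.18905069  0.14155024] [-0.6 -0.1 -1.8] 0.02379021080409318
z peaks [(np.float64(0.1725), 1311), (np.float64(0.1845), 1112), (np.float64(0.1735), 844), (np.float64(0.1855), 513)]
flange 2603 [ 0.53545404 -0.18633687  0.17216433] [0.04286448 0.04210765 0.00466551]Traceback (most recent call last):
  File "<stdin>", line 4, in <module>
  File "look.py", line 23, in tipc
    print("tip n",len(q),(q.min(0)+q.max(0))/2,q.max(0)-q.min(0),"median",np.median(q,0))
                          ~~~~~^^^
    return umr_minimum(a, axis, None, out, keepdims, initial, where)
ValueError: zero-size array to reduction operation minimum which has no identity
```

Emit:
arm_command(increments=[{"dx": 0.0,"dy": 0.0,"dz": 0.5,"wx": 0.0,"wy": 0.0,"wz": 0.0,"grip": 2.0},{"dx": 0.0,"dy": 0.0,"dz": 1.0,"wx": 0.0,"wy": 0.0,"wz": 0.0,"grip": 2.0},{"dx": 0.0,"dy": 0.0,"dz": 1.5,"wx": 0.0,"wy": 0.0,"wz": 0.0,"grip": 2.0},{"dx": 0.0,"dy": 0.0,"dz": 2.0,"wx": 0.0,"wy": 0.0,"wz": 0.0,"grip": 2.0},{"dx": 0.0,"dy": 0.0,"dz": 2.0,"wx": 0.0,"wy": 0.0,"wz": 0.0,"grip": 2.0}])

```text
clock: 25.95
eef_pos: [0.5354, -0.1888, 0.1205]
tool_rot: [0.707, 0.707, -0.001, -0.001]
ft_force: [-0.3, -1.0, -1.4]
grip_width: 0.0234
grasp_force: 59.1
```

Clean entry; lower the rest.

Emit:
arm_command(increments=[{"dx": 0.0,"dy": 0.0,"dz": 0.5,"wx": 0.0,"wy": 0.0,"wz": 0.0,"grip": 2.0},{"dx": 0.0,"dy": 0.0,"dz": 1.0,"wx": 0.0,"wy": 0.0,"wz": 0.0,"grip": 2.0},{"dx": 0.0,"dy": 0.0,"dz": 1.4,"wx": 0.0,"wy": 0.0,"wz": 0.0,"grip": 2.0},{"dx": 0.0,"dy": 0.0,"dz": 1.6,"wx": 0.0,"wy": 0.0,"wz": 0.0,"grip": 2.0},{"dx": 0.0,"dy": 0.0,"dz": 1.6,"wx": 0.0,"wy": 0.0,"wz": 0.0,"grip": 2.0}])

```text
clock: 26.45
eef_pos: [0.5358, -0.189, 0.1053]
tool_rot: [0.707, 0.707, -0.0, -0.0]
ft_force: [-0.3, -2.2, -2.3]
grip_width: 0.0238
grasp_force: 59.1
```

Run:
```python
from look import *
c,p,d=look("w21")
brass(c,p,d,.148)
```

```text
[ 0.5358473  -0.18895843  0.10528462] [-0.3 -2.2 -2.3] 0.023809183363223796
z peaks [(np.float64(0.1365), 1425), (np.float64(0.1485), 933), (np.float64(0.1355), 590), (np.float64(0.1475), 436)]
flange 2518 [ 0.53530038 -0.18658078  0.13610657] [0.04274495 0.04292317 0.00465946]
```

Emit:
arm_command(increments=[{"dx": 0.0,"dy": 0.0,"dz": 0.1,"wx": 0.0,"wy": 0.0,"wz": 0.0,"grip": 2.0},{"dx": 0.0,"dy": 0.0,"dz": 0.1,"wx": 0.0,"wy": 0.0,"wz": 0.0,"grip": 4.2},{"dx": 0.0,"dy": 0.0,"dz": 0.1,"wx": 0.0,"wy": 0.0,"wz": 0.0,"grip": 4.2},{"dx": 0.0,"dy": 0.0,"dz": 0.1,"wx": 0.0,"wy": 0.0,"wz": 0.0,"grip": 4.2},{"dx": 0.0,"dy": 0.0,"dz": -2.0,"wx": 0.0,"wy": 0.0,"wz": 0.0,"grip": 4.2},{"dx": 0.0,"dy": 0.0,"dz": -5.0,"wx": 0.0,"wy": 0.0,"wz": 0.0,"grip": 5.0},{"dx": 0.0,"dy": 0.0,"dz": -9.0,"wx": 0.0,"wy": 0.0,"wz": 0.0,"grip": 5.0},{"dx": 0.0,"dy": 0.0,"dz": -12.0,"wx": 0.0,"wy": 0.0,"wz": 0.0,"grip": 5.0},{"dx": 0.0,"dy": 0.0,"dz": -12.0,"wx": 0.0,"wy": 0.0,"wz": 0.0,"grip": 5.0},{"dx": 0.0,"dy": 0.0,"dz": -12.0,"wx": 0.0,"wy": 0.0,"wz": 0.0,"grip": 5.0}])

```text
clock: 27.5
eef_pos: [0.5365, -0.1887, 0.2263]
tool_rot: [0.707, 0.707, 0.001, 0.001]
ft_force: [-0.1, -0.3, -1.7]
grip_width: 0.0499
grasp_force: 0.0
```

Run:
```python
from look import *
c,p,d=look("w22")
brass(c,p,d,.148)
tipc(c,d,.535,-.187,.151,.163,.012)
axis(c,p,d,.535,-.187,.05,.12)
s,_=viewer.camera("side");cv2.imwrite("pics/s22.png",s[170:450,250:450,::-1].repeat(2,0).repeat(2,1))
```

```text
[ 0.53651647 -0.18867398  0.22631279] [-0.1 -0.3 -1.7] 0.0499110034621139
z peaks [(np.float64(0.1365), 725), (np.float64(0.1355), 499), (np.float64(0.1485), 379), (np.float64(0.1475), 293)]
flange 1505 [ 0.53536263 -0.18670938  0.13611415] [0.04275751 0.04232443 0.00453931]
tip n 253 [ 0.53539163 -0.18792703  0.15623674] [0.01177143 0.0108538  0.01043076] median [ 0.53540384 -0.18670163  0.15709907]
axis 0.05 142 [ 0.53632083 -0.18923548]
axis 0.073 174 [ 0.53635771 -0.18921761]
axis 0.097 210 [ 0.53635417 -0.18922187]
axis 0.12 263 [ 0.53638166 -0.18923397]
```

View pics/s22.png

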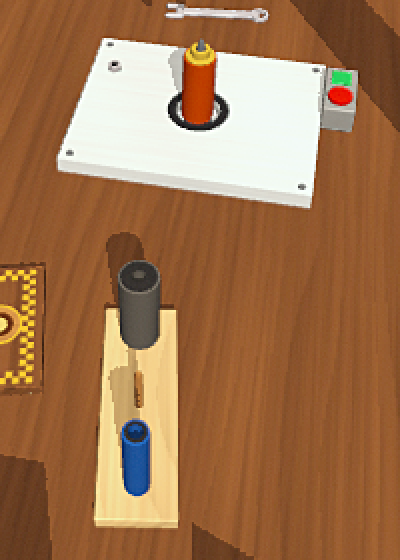

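The picture shows everything in place. The red bobbin is upright on the spindle with the collar on top, the worn one is upright on post_a at about (140,305), and the slim bobbin, nut and spanner are where they were. The measured heights match, and the robot is clear.

```bash
python3 -c "
from workcell import job
print(job.job_done())"
```

```text
the job is handed in; nothing more can be done
None
```

The bobbin is changed and the job is handed in (no verdict came back): the fresh one is home on the spindle with the collar flange down on it, and the worn one is on the rack's formerly empty post, all at the right height and upright by the camera checks.

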